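Roll a vial's label down on the rolling pad

TASK

Take the glass vial from its cradle and lay it across the near end of the rubber pad, on the robot's side of the white line, and let go. Then press down on it from above and, keeping the pressure on, roll it along the pad (in as many strokes as you need) to smooth its label down, until it lies against both end stops, and let go. Finally pick it up again and lay it in the other cradle, the empty one, leaving the other things on the table where they are.

Things in the scene. Friction and masses are not known exactly. Their poses are not given: they have to be found in the camera images.
- vial_mid (a point): centre of the glass vial: a plain straight cylinder 24 mm in diameter and 129 mm long, about 50 g, with brown filling and a small tape label; at the start it lies in cradle_a. Its z axis runs along the vial. It rolls freely but soon comes to rest on the pad once let go
- pad: fixed rolling pad, 180 mm (x) by 176 mm (y): black rubber sheet on a grey board. Origin: centre of its underside; z up; the vial lies along its y and rolls along its +x (away from the robot). The rubber surface is 12 mm above the table and begins at x = -84 mm. Aluminium side guides along x, inner faces at y = -73 and +73 mm, tops 20 mm above the table, leave the vial 8 mm of play at each end
- pad_start (a point): point on the rubber surface, on the pad's centre line at pad x = -45 mm: a good place to lay the middle of the vial. Axes as the pad's. The white line runs across the rubber 25 mm farther on, at pad x = -20 mm. A vial on the pad has its centre 12 mm above the rubber
- pad_stop (a point): point on the rubber surface midway between the faces (pad x = +45 mm) of two aluminium stop blocks, which stand 48 to 72 mm out to either side (y), tops 26 mm above the table; the 96 mm between them are free for a finger. Axes as the pad's. A vial against both stops has its centre 12 mm short of this point (pad x = +33 mm) and lies along the pad's y
- cradle_a_rest (a point): where the vial's centre lies in the first cradle (29 mm above the table), in which it starts. A fixed grey cradle, 124 by 46 mm: two V blocks (16 mm thick, centres 47 mm to either side of the middle, 33 mm high, 46 mm wide) on a strip 6 mm high, so that the vial's middle is free for fingers. x axis: along the lying vial; z up
- cradle_b_rest (a point): the same point of the second, identical cradle, which is empty; the vial must end here, lying along this x axis, either way round
Things that resemble listed ones, but are neither listed nor needed, are in the scene too. What is shaped like the part that bears vial_mid but turquoise is not meant.

How it is judged:
By the outcome, as a careful person would: the job done as asked, in the order asked, and still so for the second after the job is handed in, with the robot touching nothing.
It also fails if it takes over 72 s, if anything falls off the work surface, if the arm or the gripper's body presses on something with over 40 N, if the wrist force passes 120 N, or if a joint passes its speed limit or range.

ROBOT

A 6-joint arm with a two-finger parallel gripper is mounted at the origin on a cart in front of the work surface, level with it; the furniture and walls round the work are solid. World frame = base frame: x ahead of the robot, y to its left, z up, the work surface at z = 0. Lengths are in m, angles in rad, forces in N, time in s.
With the tool pointing down it reaches from about 0.425 to 1.125 m from the base axis. Payload 14.9 kg.
Tool frame: the origin (TCP) lies midway between the tips of the shut fingers; the grasp point (between the pads) lies manip.pinch_z behind it (manip.pinch_z is the distance from the TCP to the grasp point, in m); z points along the fingers, x is the direction in which the jaws open and shut, and the axes are right-handed (so a half turn about z gives the same grasp; the last joint's range is limited). The gripper opens to 91 mm and grips with 3 to 60 N. Pads are 32 mm wide; open, the fingers measure 118 mm over their backs; the gripper's body (76 mm by 178 mm) begins 60 mm behind the grasp point.
Start: joints at [1.209, 0.379, 1.734, -0, 1.028, -0.033], TCP at [0.226, 0.663, 0.214] pointing down, gripper open.
Joint ranges: [-2.77, 2.77], [-0.74, 2.19], [0, 2.66], [-1.06, 4.2], [0.31, 2.87], [-3.08, 3.08]. Speed limits (rad/s): [1.89, 1.89, 2.39, 3.14, 3.14, 3.14].

INTERFACE

Orientations are given as [roll, pitch, yaw] about the fixed x, y, z axes, in that order (R = Rz(yaw) Ry(pitch) Rx(roll)).
In Python, from cell import manip gives the robot as it stands.
- The arm moves only by the tool play_rows, never from a script. Its argument "targets" is a list that holds one entry, the list of rows, each a list of 6 numbers: the shift along the tool's x, y, z in units of 30 mm (1.0 is 30 mm), then the turn, a rotation vector about the tool's x, y, z in units of 10 degrees (1.0 is 10 degrees). In form: [[[tx, ty, tz, ax, ay, az], ...]]. A call has 1 to 12 rows; each row shifts and turns the commanded pose from where the row before left it, along the tool's axes as they then stand; what a row does not reach is not made up. A row lasts 1/8 s, in which the tool goes at most 62.5 mm and 10.7 degrees, less where a joint would pass 70% of its speed; a pose out of reach is approached as far as the arm can. A call is refused whole if a number of a shift passes 1 or a number of a turn 1, either way. A call with a gripper value outside its range is refused whole. "gripper" is the gripper command: -1 is shut, 1 is fully open, values between are in proportion, set as the call begins (left out, the last holds). The fingers move at their own pace and stop on an object; "force" is the grip in N (left out, the last holds). Time passes only in rows, so rows that do not move let the fingers close. It gives the time, the measured TCP pose, the force and the opening at its end, in the units of the state.
- manip.get_state(): the state, without advancing time (a new reading comes with each control period).
- manip.grab_frame(name): name is "scene" or "top" or "wrist"; returns a dict with "pixels" (400x640x3 uint8, red, green, blue), "depth" (400x640 float32, m along the optical axis (not along the pixel's ray), 0 where there is no reading), "mtx" (3x3 intrinsics, pixels), "pose" (4x4, takes a point from camera to world coordinates). Camera axes: x right, y down, z forward; pixel columns grow to the right and rows downward; lengths in m; the calibration is good to about 2 mm. A picture is of the moment at which its call begins.
- manip.sign_off(): hands the job in, once; it reports no verdict.
The state is a dict: "time_s": time; "joint_positions": joint angles; "joint_vel": joint speeds; "effort": joint torques, N m; "eef_pos": TCP position; "orientation": TCP orientation; "force": force on the tool from outside, world axes, zero at the start; "ft_torque": the same for the moment, N m; "grip_width": finger opening in m.
Only numpy, scipy, OpenCV 4.12 (cv2) and the standard library are available. Lean on these libraries where they do the work, as an engineer would, in place of code of your own. Each camera call takes 0.05 s, during which the arm holds its last target.

## Working session

There is one attempt and no reset: what is moved stays moved. The work goes in short steps, Python scripts to look and compute and a tool call to move; the robot and the scene stay as the last step left them, time stands still between calls to the robot, and variables do not carry over. Pictures are saved under pics/ and viewed, and the job is handed in when it is done.

Besides the shell and the picture viewer there is one more tool, called as name(argument=value, ...) on one line, values as JSON. play_rows: Moves the arm, as the interface text tells. Its arguments: {"type":"object","properties":{"targets":{"type":"array","items":{"type":"array","items":{"type":"array","items":{"type":"number"}}}},"gripper":{"type":"number"},"force":{"type":"number"}},"required":["targets"]}

```bash
ls; mkdir -p pics
python3 - <<'E'
from cell import manip
import cv2
print(manip.get_state(), manip.pinch_z)
for n in ("scene","top","wrist"):
    f=manip.grab_frame(n); cv2.imwrite(f"pics/{n}0.png",f["pixels"][:,:,::-1]); print(n,f["mtx"],f["pose"])
E
```

```text
pics
{'time_s': 0.0, 'joint_positions': array([ 1.20869248e+00,  3.79420876e-01,  1.73477380e+00, -1.52157409e-05,
        1.02850430e+00, -3.33301236e-02]), 'joint_vel': array([ 0.00209888,  0.00073375,  0.00076125,  0.00133803, -0.00151384,
        0.00169905]), 'effort': array([ 1.62034543e-03, -7.63745356e+01, -4.34363794e+01,  6.50903326e-02,
        4.25168022e-02, -1.10467345e-04]), 'eef_pos': array([0.22590609, 0.66212676, 0.2132831 ]), 'orientation': array([-3.14156880e+00,  1.10613945e-03,  1.24203048e+00]), 'force': array([ 0.3086127 , -0.75970681,  0.33339066]), 'ft_torque': array([0.01927972, 0.00786121, 0.01448229]), 'grip_width': 0.09128761295864868} 0.0188
scene [[508.05391052   0.         323.94850312]
 [  0.         508.05391052 207.5978518 ]
 [  0.           0.           1.        ]] [[ 0.74598529 -0.33804694  0.57378586 -0.00147735]
 [-0.66557241 -0.34896295  0.65972587 -0.74992511]
 [-0.02278831 -0.87404184 -0.48531594  0.56616497]
 [ 0.          0.          0.          1.        ]]
top [[367.59449651   0.         323.49845445]
 [  0.         367.59449651 199.22951822]
 [  0.           0.           1.        ]] [[ 0.00329523 -0.98807393  0.15394498  0.46964796]
 [-0.99980121 -0.00628259 -0.01892292 -0.0503452 ]
 [ 0.01966441 -0.15385202 -0.98789821  0.91282195]
 [ 0.          0.          0.          1.        ]]
wrist [[338.13972614   0.         316.91873806]
 [  0.         338.13972614 194.02330603]
 [  0.           0.           1.        ]] [[ 3.22791731e-01  9.18252137e-01  2.29387250e-01  1.60887291e-01]
 [ 9.46469611e-01 -3.12942790e-01 -7.91333367e-02  6.84423656e-01]
 [-8.79269431e-04  2.42651648e-01 -9.70113089e-01  3.83219897e-01]
 [ 0.00000000e+00  0.00000000e+00  0.00000000e+00  1.00000000e+00]]
```

View pics/scene0.png

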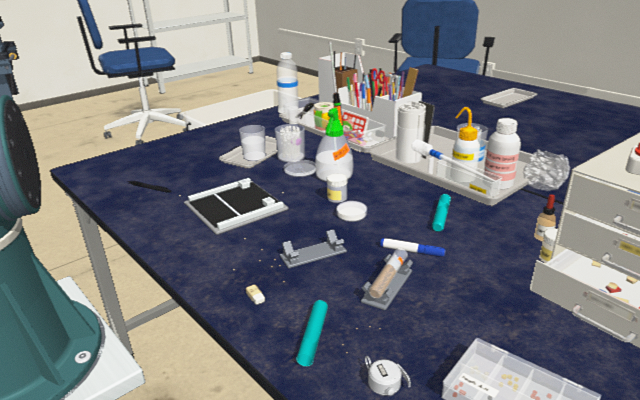

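View pics/top0.png

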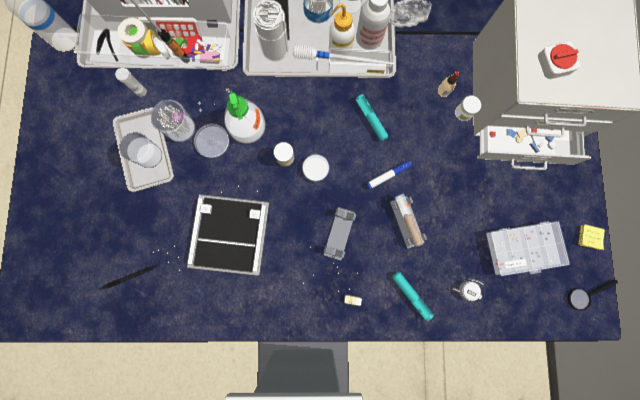

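View pics/wrist0.png

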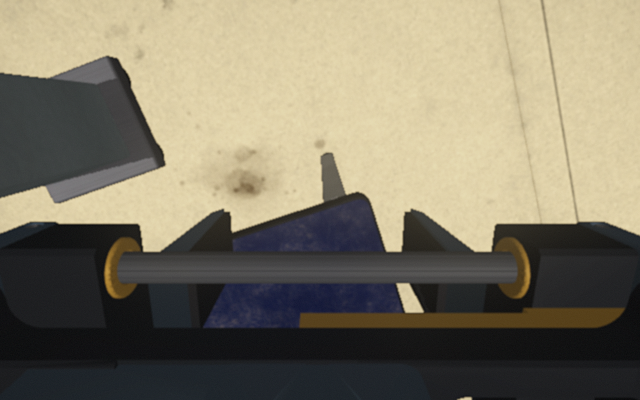

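The top view shows the pad at about (228,235), the empty cradle at (340,234) and the vial in its cradle at (407,220). Turquoise decoys are at (413,296) and (371,117). Next I'll zoom in and measure.

Run:
```python
from cell import manip
import cv2, numpy as np
f=manip.grab_frame("top"); im=f["pixels"][:,:,::-1].copy()
np.savez("top.npz",**f)
c=cv2.resize(im[180:290,175:275],None,fx=6,fy=5.45,interpolation=cv2.INTER_CUBIC)
c=cv2.resize(im[185:285,180:280],(600,600),interpolation=cv2.INTER_CUBIC); cv2.imwrite("pics/pad.png",c)
c=cv2.resize(im[185:275,315:435],(800,600),interpolation=cv2.INTER_CUBIC); cv2.imwrite("pics/cr.png",c)
s=manip.grab_frame("scene"); np.savez("scene.npz",**s); im=s["pixels"][:,:,::-1]
cv2.imwrite("pics/sc1.png",cv2.resize(im[170:320,180:430],(800,480),interpolation=cv2.INTER_CUBIC))
# depth-based heights
def pts(f):
    v,u=np.mgrid[0:400,0:640]; d=f["depth"]; K=f["mtx"]
    P=np.stack([(u-K[0,2])*d/K[0,0],(v-K[1,2])*d/K[1,1],d],-1)
    return P@f["pose"][:3,:3].T+f["pose"][:3,3]
P=pts(f)
for n,(u,v) in dict(table=(300,280),pad=(230,225),padl=(225,255),cra=(407,220),crb=(340,234)).items(): print(n,P[v,u].round(4))
```

```text
table [ 4.131e-01 -1.140e-02  4.000e-04]
pad [0.5449 0.1605 0.0119]
padl [0.4724 0.1697 0.0111]
cra [ 0.557  -0.2681  0.036 ]
crb [ 0.5246 -0.1087  0.0056]
```

View pics/pad.png

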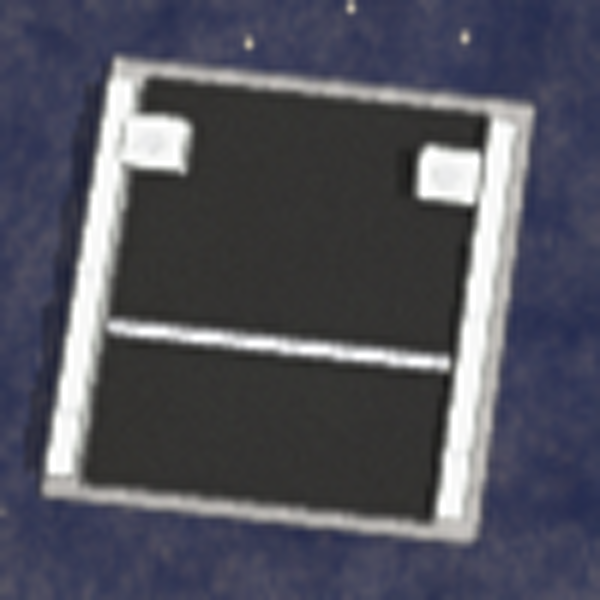

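View pics/cr.png

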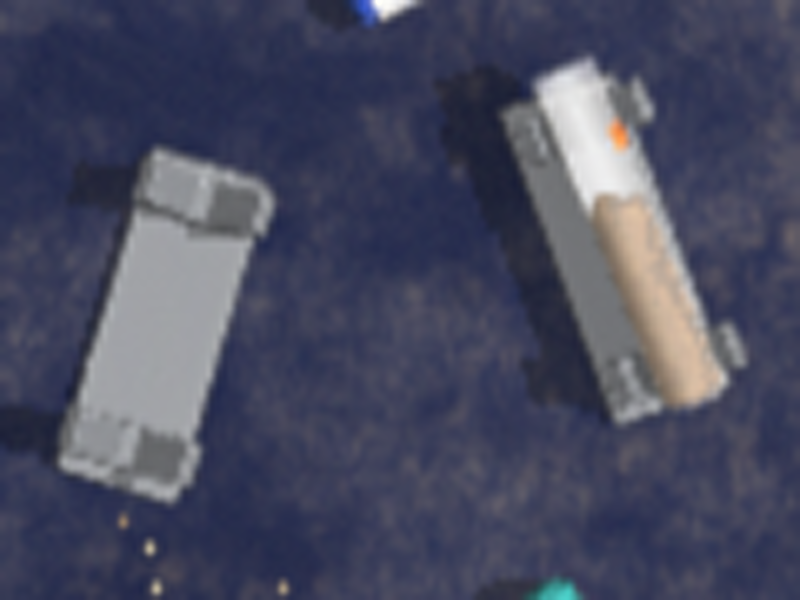

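View pics/sc1.png

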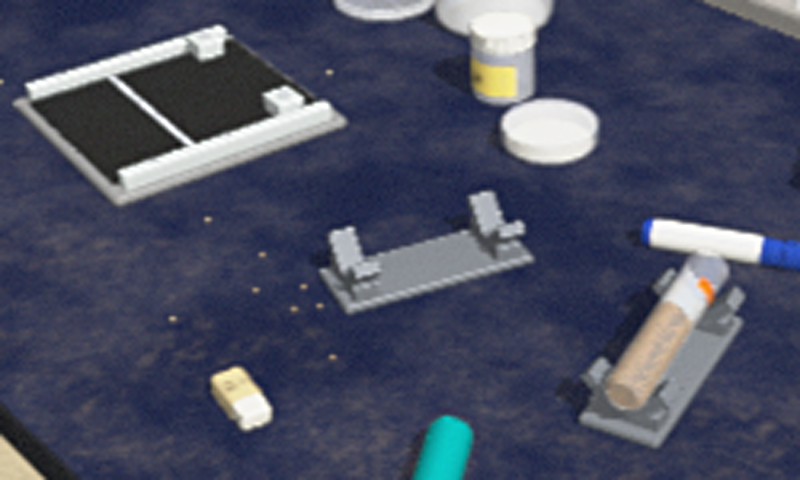

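```bash
cat > h.py <<'E'
import numpy as np, cv2
def pts(f):
    v,u=np.mgrid[0:400,0:640]; d=f["depth"]; K=f["mtx"]
    P=np.stack([(u-K[0,2])*d/K[0,0],(v-K[1,2])*d/K[1,1],d],-1)
    return P@f["pose"][:3,:3].T+f["pose"][:3,3]
def ray(f,u,v,z):
    K=f["mtx"]; r=f["pose"][:3,:3]@np.array([(u-K[0,2])/K[0,0],(v-K[1,2])/K[1,1],1]); o=f["pose"][:3,3]
    return o+r*(z-o[2])/r[2]
def rect(p):
    (c,s,a)=cv2.minAreaRect((p[:,:2]*1000).astype(np.float32)); return np.round(c,1),np.round(s,1),round(a,2)
E
python3 - <<'E'
from h import *
for n in ("top","scene"):
    f=np.load(n+".npz"); f={k:f[k] for k in f}; P=pts(f); im=f["pixels"].astype(int); ok=f["depth"]>0
    X,Y,Z=P[...,0],P[...,1],P[...,2]
    print(n,"table z",np.median(Z[ok&(abs(X-.42)<.01)&(abs(Y+.02)<.02)]))
    def box(x0,x1,y0,y1,z0,z1): return ok&(X>x0)&(X<x1)&(Y>y0)&(Y<y1)&(Z>z0)&(Z<z1)
    m=box(.4,.65,.04,.29,.005,.03); print("pad",m.sum(),rect(P[m]), "z rubber",np.median(P[m][:,2]))
    # lab: rubber: dark & low-sat
    w=box(.45,.55,.08,.25,.009,.0145)&(im.min(-1)>140); q=P[w]
    print("white",w.sum(),np.c_[np.where(w)][:, ::-1].min(0) if w.any() else 0)
    m=box(.42,.65,-.19,-.04,.004,.04); print("crB",m.sum(),rect(P[m]))
    for zz in (.02,.026): 
        h=P[m]; h=h[h[:,2]>zz]; print("  B blocks",len(h),rect(h),h[:,2].max())
    m=box(.42,.65,-.36,-.2,.004,.05); print("crA",m.sum(),rect(P[m])); h=P[m]; print(np.percentile(h[:,2],[50,90,99,100]))
    t=h[h[:,2]>.036]; c=t.mean(0); u,s,vt=np.linalg.svd(t[:,:2]-c[:2]); L=(t[:,:2]-c[:2])@vt[0]
    print("vial ridge",len(t),c,vt[0],np.degrees(np.arctan2(vt[0,1],vt[0,0])),L.min(),L.max(), c[:2]+vt[0]*(L.min()+L.max())/2)
E
```

```text
top table z -0.00026646232439186956
pad 5249 (array([512.6, 153. ]), array([203.1, 196.6]), 83.77) z rubber 0.011950807565325183
white 161 [192 223]
crB 906 (array([ 543.4, -121.4]), array([118.6, 227.6]), 81.1)
  B blocks 196 (array([ 562.3, -120.3]), array([ 57.8, 190.4]), 68.26) 0.033573535379483155
  B blocks 109 (array([ 525.9, -106.4]), array([ 49.3, 109.3]), 73.0) 0.033573535379483155
crA 1012 (array([ 535.8, -281.3]), array([235. , 148.5]), 2.71)
[0.03225091 0.04096758 0.04342904 0.04489137]
vial ridge 418 [ 0.55766622 -0.27305161  0.03958489] [-0.9346956 -0.3554492] -159.1790229529036 -0.06354370009475216 0.06473753456472184 [ 0.55710829 -0.27326379]
scene table z 0.0012363169906721705
pad 3164 (array([538.1, 161.1]), array([180. , 216.6]), 82.84) z rubber 0.013526278460553764
white 199 [190 188]
crB 1130 (array([ 554.4, -115.8]), array([189.7, 148.5]), 0.3)
  B blocks 249 (array([ 524.5, -108.9]), array([ 49.2, 111.5]), 72.59) 0.03464908487416207
  B blocks 153 (array([ 524.1, -108.8]), array([ 48. , 110.5]), 73.38) 0.03464908487416207
crA 1652 (array([ 540.5, -265.3]), array([234.7, 113.5]), 8.11)
[0.02893629 0.04182759 0.04364138 0.04524184]
vial ridge 542 [ 0.55384158 -0.2775638   0.04048929] [-0.93617809 -0.35152608] -159.41931428107645 -0.06866933398160753 0.06139158237299517 [ 0.55724822 -0.27628464]
```

```bash
cat > meas.py <<'E'
from h import *
from scipy.optimize import least_squares
F={}
for n in ("top","scene"):
    f=np.load(n+".npz"); F[n]={k:f[k] for k in f}
f=F["top"]
def R(u,v,z): return ray(f,180+(u+.5)/6-.5,185+(v+.5)/6-.5,z)[:2]*1000
ln=[R(108,326,.012),R(450,364,.012)]; nr=[R(80,487,.012),R(435,522,.012)]; fr=[R(140,78,.012),R(490,112,.012)]
for nm,(a,b) in dict(line=ln,near=nr,far=fr).items():
    d=a-b; print(nm,a.round(1),b.round(1),"mid",((a+b)/2).round(1),"len",np.linalg.norm(d).round(1),"yaw of +y",np.degrees(np.arctan2(d[1],d[0])).round(2)-90)
for z in (.004,.008,.012):
    cs=[R(*p,z) for p in ((118,58),(535,103),(475,543),(42,495))]; c=np.mean(cs,0); e=cs[0]-cs[3]+cs[1]-cs[2]; g=cs[0]-cs[1]+cs[3]-cs[2]
    print("board z",z,c.round(1),np.linalg.norm(e/2).round(1),np.linalg.norm(g/2).round(1),np.degrees(np.arctan2(e[1],e[0])).round(2),np.degrees(np.arctan2(g[1],g[0])).round(2)-90)
for n,f in F.items():
    P=pts(f);ok=f["depth"]>0;X,Y,Z=P[...,0],P[...,1],P[...,2]
    zt=np.median(Z[ok&(abs(X-.42)<.01)&(abs(Y+.02)<.02)])
    hsv=cv2.cvtColor(f["pixels"],cv2.COLOR_RGB2HSV)
    gray=(f["pixels"].max(-1).astype(int)-f["pixels"].min(-1))<25
    # vial cylinder
    m=ok&(Z>.031)&(Z<.047)
    a=np.radians(20.7); c0=np.array([.557,-.2745]); dx,dy=X-c0[0],Y-c0[1]
    m&=(abs(dx*np.cos(a)+dy*np.sin(a))<.065)&(abs(-dx*np.sin(a)+dy*np.cos(a))<.014)
    q=P[m]
    def res(p):
        cx,th,z=p; nrm=(-np.sin(th)*(q[:,0]-c0[0])+np.cos(th)*(q[:,1]-c0[1])-cx)
        return np.hypot(nrm,q[:,2]-z)-.012
    r=least_squares(res,[0,a,.029],loss="soft_l1",f_scale=.001)
    off,th,z=r.x; L=(q[:,0]-c0[0])*np.cos(th)+(q[:,1]-c0[1])*np.sin(th)
    lm=(np.percentile(L,1)+np.percentile(L,99))/2
    print(n,"tablez",zt,"vial n",len(q),"c",c0+off*np.array([-np.sin(th),np.cos(th)])+lm*np.array([np.cos(th),np.sin(th)]),"yaw",np.degrees(th),"z",z,"L",np.percentile(L,[1,99]))
    # cradles: largest component
    for nm,(x,y) in dict(B=(.525,-.108),A=(.556,-.272)).items():
        k=(ok&(Z>.0035+max(zt,0))&(Z<.05)&(np.hypot(X-x,Y-y)<.085)).astype(np.uint8)
        k=cv2.morphologyEx(k,cv2.MORPH_OPEN,np.ones((3,3),np.uint8))
        cnt,lab,st,_=cv2.connectedComponentsWithStats(k); i=1+np.argmax(st[1:,4])
        print(n,nm,rect(P[lab==i]))
E
python3 meas.py
```

```text
line [510.7 237.3] [496.   99.1] mid [503.4 168.2] len 138.9 yaw of +y -6.069999999999993
near [446.7 244.8] [433.4 103.1] mid [440. 174.] len 142.4 yaw of +y -5.390000000000001
far [612.2 229.8] [599.  86.] mid [605.6 157.9] len 144.4 yaw of +y -5.260000000000005
board z 0.004 [523.5 165.3] 180.0 174.7 -6.38 -5.969999999999999
board z 0.008 [523.3 164.3] 179.2 173.9 -6.38 -5.969999999999999
board z 0.012 [523.  163.4] 178.4 173.1 -6.38 -5.969999999999999
top tablez -0.00026646232439186956 vial n 515 c [ 0.55770159 -0.27425745] yaw 20.46560567507586 z 0.028969031195992746 L [-0.06218458  0.06366881]
top B (array([ 526.1, -106.5]), array([ 49.7, 122.6]), 73.32)
top A (array([ 559.4, -273.9]), array([132.7,  50.2]), 18.96)
scene tablez 0.0012363169906721705 vial n 668 c [ 0.55575318 -0.27475292] yaw 20.613456825427978 z 0.030198027551105826 L [-0.06469236  0.06218027]
scene B (array([ 523. , -107.7]), array([ 49.4, 121.6]), 73.43)
scene A (array([ 556. , -274.6]), array([131.9,  50.6]), 19.14)
```

play_rows(targets=[[[-1,1,0,0,0,0],[-1,1,0,0,0,0],[-1,1,0,0,0,0],[-1,1,0,0,0,0],[-1,1,0,0,0,0],[-1,1,0,0,0,0],[-1,1,0,0,0,0],[-1,1,0,0,0,0],[-1,1,0,0,0,0],[-1,1,0,0,0,0],[-1,1,0,0,0,0],[-1,1,0,0,0,0]]], gripper=1, force=15)

```text
time_s: 1.75
eef_pos: [0.451, 0.2043, 0.2141]
orientation: [3.141, -0.0, 1.242]
force: [-0.2, 0.4, 0.3]
grip_width: 0.0907
```

```bash
cat > go.py <<'E'
import sys, numpy as np
from scipy.spatial.transform import Rotation as Ro
from cell import manip
x,y,z,yaw=map(float,sys.argv[1:5])   # m, deg (tool down)
s=manip.get_state(); R=Ro.from_euler("xyz",s["orientation"]); T=Ro.from_euler("xyz",[np.pi,0,np.radians(yaw)])
d=np.array([x,y,z])-s["eef_pos"]
print("t",s["time_s"],"pos",s["eef_pos"].round(4),"yaw",np.degrees(s["orientation"][2]).round(2),"w",s["grip_width"])
print("F",np.round(s["force"],1))
print("shift first (units)",(R.inv().apply(d)/.03).round(2)," after turn",(T.inv().apply(d)/.03).round(2)," turn units",(np.degrees((R.inv()*T).as_rotvec())/10).round(2),"err mm",(d*1000).round(1))
E
python3 go.py .5567 -.2745 .214 -69.5
```

```text
t 1.75 pos [0.451  0.2043 0.2141] yaw 71.17 w 0.09072865679305488
F [-0.2  0.4  0.3]
shift first (units) [-13.97   8.49   0.  ]  after turn [16.18  2.29  0.  ]  turn units [-0.   -0.   14.07] err mm [ 1.057e+02 -4.788e+02 -1.000e-01]
```

play_rows(targets=[[[-1,0.6,0,0,0,0],[-1,0.6,0,0,0,0],[-1,0.6,0,0,0,0],[-1,0.6,0,0,0,0],[-1,0.6,0,0,0,0],[-1,0.6,0,0,0,0],[-1,0.6,0,0,0,0],[-1,0.6,0,0,0,0],[-1,0.6,0,0,0,0],[-1,0.6,0,0,0,0],[-1,0.6,0,0,0,0],[-1,0.6,0,0,0,0]]])

```text
time_s: 3.25
eef_pos: [0.5388, -0.2061, 0.214]
orientation: [3.142, -0.0, 1.242]
force: [-0.1, 0.1, -0.6]
grip_width: 0.091
```

play_rows(targets=[[[-1,0.6,0,0,0,1],[0,0,0,0,0,1],[0,0,0,0,0,1],[0,0,0,0,0,1],[0,0,0.1,0,0,1],[0,0,0.3,0,0,1],[0,0,0.3,0,0,1],[0,0,0.3,0,0,1],[0,0,0.3,0,0,1],[0,0,0.2,0,0,1],[0,0,0,0,0,1],[0,0,0,0,0,1]]])

```text
time_s: 4.75
eef_pos: [0.546, -0.2391, 0.1688]
orientation: [3.141, 0.0, -0.858]
force: [1.0, 0.2, -0.2]
grip_width: 0.0912
```

play_rows(targets=[[[0,0,0,0,0,1],[0,0,0,0,0,1],[0,0,0,0,0,0],[0,0,0,0,0,0]]])

```text
time_s: 5.25
eef_pos: [0.546, -0.2391, 0.1689]
orientation: [3.142, 0.0, -1.197]
force: [-0.3, -0.0, -0.8]
grip_width: 0.0912
```

```bash
python3 go.py .5567 -.2745 .10 -69.5
python3 - <<'E'
from cell import manip
import cv2, numpy as np
f=manip.grab_frame("wrist"); np.savez("w1.npz",**f); cv2.imwrite("pics/w1.png",f["pixels"][:,:,::-1])
E
```

```text
t 5.25 pos [ 0.546  -0.2391  0.1689] yaw -68.61 w 0.09121105539255332
F [-0.3 -0.  -0.8]
shift first (units) [1.23 0.1  2.3 ]  after turn [1.23 0.08 2.3 ]  turn units [0.   0.   0.09] err mm [ 10.7 -35.4 -68.9]
```

View pics/w1.png

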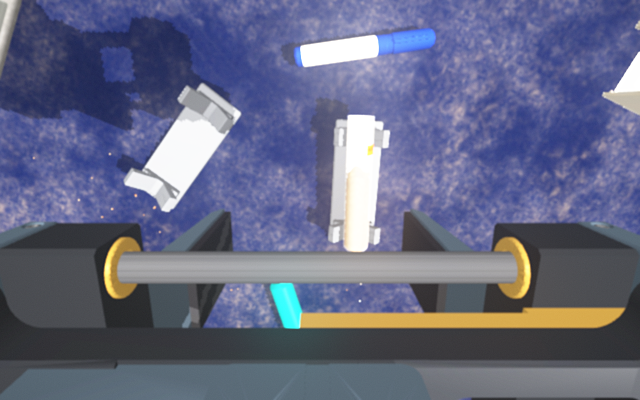

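The wrist view shows the vial in cradle A at (360,180), the empty cradle at (183,147), and the marker clear at (365,48). I'll refine the vial and cradle B from this.

```bash
cat > meas2.py <<'E'
from h import *
import sys
from scipy.optimize import least_squares
def cyl(f,c0,a,zc,hl=.075):
    P=pts(f);ok=f["depth"]>0;X,Y,Z=P[...,0],P[...,1],P[...,2]
    c0=np.array(c0);dx,dy=X-c0[0],Y-c0[1]; hw=.014
    m=ok&(Z>zc+.003)&(Z<zc+.018)&(abs(dx*np.cos(a)+dy*np.sin(a))<hl)&(abs(-dx*np.sin(a)+dy*np.cos(a))<hw)
    q=P[m]
    def res(p):
        o,th,z=p; n=-np.sin(th)*(q[:,0]-c0[0])+np.cos(th)*(q[:,1]-c0[1])-o
        return np.hypot(n,q[:,2]-z)-.012
    r=least_squares(res,[0,a,zc],loss="soft_l1",f_scale=.001); o,th,z=r.x
    L=(q[:,0]-c0[0])*np.cos(th)+(q[:,1]-c0[1])*np.sin(th); l=np.percentile(L,[1,99])
    c=c0+o*np.array([-np.sin(th),np.cos(th)])+l.mean()*np.array([np.cos(th),np.sin(th)])
    return len(q),c.round(4),np.degrees(th).round(2),z.round(4),l.round(4)
def crad(f,x,y,z0=.0035):
    P=pts(f);ok=f["depth"]>0;X,Y,Z=P[...,0],P[...,1],P[...,2]
    k=(ok&(Z>z0)&(Z<.05)&(np.hypot(X-x,Y-y)<.08)).astype(np.uint8)
    k=cv2.morphologyEx(k,cv2.MORPH_OPEN,np.ones((3,3),np.uint8))
    cnt,lab,st,_=cv2.connectedComponentsWithStats(k); i=1+np.argmax(st[1:,4])
    return rect(P[lab==i])
E
python3 - <<'E'
from meas2 import *
f=np.load("w1.npz"); f={k:f[k] for k in f}; P=pts(f)
print("table",P[190,270].round(4),P[100,250].round(4))
print(cyl(f,(.5567,-.2745),np.radians(20.5),.029))
print("B",crad(f,.525,-.108),"A",crad(f,.556,-.273))
E
```

```text
table [ 5.160e-01 -1.985e-01 -3.000e-04] [ 5.933e-01 -1.507e-01 -1.000e-04]
(3330, array([ 0.5585, -0.2744]), np.float64(20.77), np.float64(0.0286), array([-0.0598,  0.0633]))
B (array([ 526.2, -107.2]), array([ 50.2, 123.7]), 73.17) A (array([ 557.7, -274.8]), array([128.7,  50.3]), 18.73)
```

play_rows(targets=[[[0.6,0.05,0.8,0,0,0.07],[0.63,0.05,1,0,0,0],[0,0,0.5,0,0,0],[0,0,0,0,0,0],[0,0,0,0,0,0]]])

```text
time_s: 5.92
eef_pos: [0.5567, -0.2744, 0.1009]
orientation: [-3.141, -0.001, -1.213]
force: [-0.0, -0.8, 0.3]
grip_width: 0.0912
```

```bash
python3 go.py .5572 -.2746 .020 -69.3;python3 - <<'E'
from cell import manip
import cv2, numpy as np
f=manip.grab_frame("wrist"); np.savez("w1.npz",**f); cv2.imwrite("pics/w2.png",f["pixels"][:,:,::-1])
E
```

```text
t 5.925 pos [ 0.5567 -0.2744  0.1009] yaw -69.49 w 0.09117988304785919
F [-0.  -0.8  0.3]
shift first (units) [ 0.01 -0.01  2.7 ]  after turn [ 0.01 -0.01  2.7 ]  turn units [-0.   -0.   -0.02] err mm [  0.5  -0.2 -80.9]
```

View pics/w2.png

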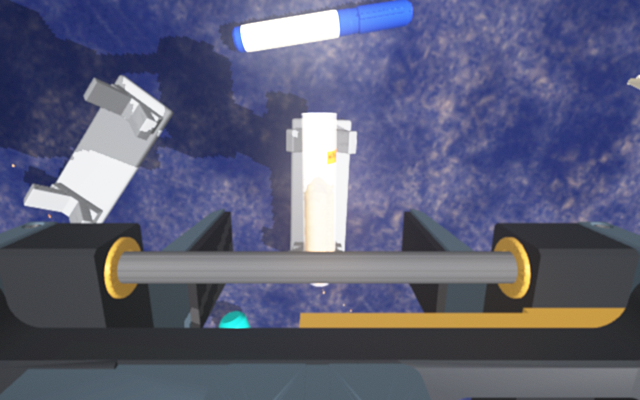

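The vial is centred between the fingers at column 320. Descending.

play_rows(targets=[[[0,0,0.7,0,0,0],[0,0,0.8,0,0,0],[0,0,0.7,0,0,0],[0,0,0.4,0,0,0],[0,0,0.1,0,0,0],[0,0,0,0,0,0]]])

```text
time_s: 6.72
eef_pos: [0.5566, -0.2748, 0.0192]
orientation: [-3.141, -0.0, -1.214]
force: [0.4, 0.5, 0.5]
grip_width: 0.0915
```

play_rows(targets=[[[0,0,0,0,0,0],[0,0,0,0,0,0],[0,0,0,0,0,0],[0,0,0,0,0,0],[0,0,0,0,0,0],[0,0,0,0,0,0],[0,0,0,0,0,0],[0,0,0,0,0,0]]], gripper=-1, force=12)

```text
time_s: 7.72
eef_pos: [0.5571, -0.2754, 0.0195]
orientation: [-3.14, -0.002, -1.214]
force: [1.3, -5.4, 3.4]
grip_width: 0.0243
```

play_rows(targets=[[[0,0,-0.4,0,0,0],[0,0,-0.8,0,0,0],[0,0,-1,0,0,0],[0,0,-0.8,0,0,0],[0,0,0,0,0,0]]])

```text
time_s: 8.35
eef_pos: [0.5572, -0.275, 0.1109]
orientation: [-3.14, -0.002, -1.214]
force: [-0.2, 0.2, -0.7]
grip_width: 0.0238
```

```bash
python3 go.py .4787 .1700 .1 -6.1;python3 - <<'E'
from cell import manip
import cv2, numpy as np
f=manip.grab_frame("scene"); cv2.imwrite("pics/s3.png",f["pixels"][:,:,::-1])
E
```

```text
t 8.35 pos [ 0.5572 -0.275   0.1109] yaw -69.53 w 0.02375736930686551
F [-0.2  0.2 -0.7]
shift first (units) [-14.81  -2.73   0.34]  after turn [ -4.18 -14.47   0.36]  turn units [-0.   -0.02 -6.34] err mm [-78.5 445.  -10.9]
```

View pics/s3.png

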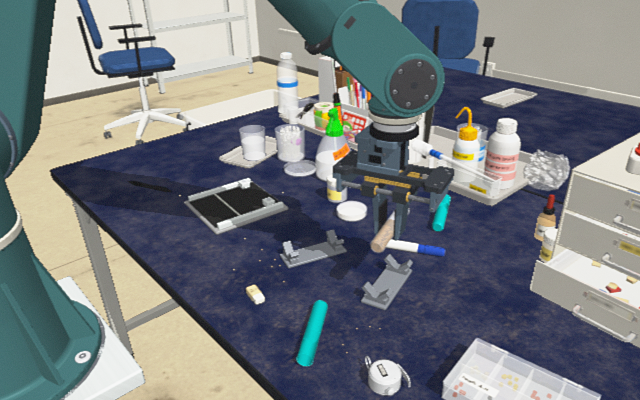

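play_rows(targets=[[[-1,-0.2,0,0,0,0],[-1,-0.2,0,0,0,0],[-1,-0.2,0,0,0,0],[-1,-0.2,0,0,0,0],[-1,-0.2,0,0,0,0],[-1,-0.2,0,0,0,0],[-1,-0.2,0,0,0,0],[-1,-0.2,0,0,0,0],[-1,-0.2,0,0,0,0],[-1,-0.2,0,0,0,0],[-1,-0.2,0,0,0,0],[-1,-0.2,0,0,0,0]]])

```text
time_s: 9.9
eef_pos: [0.4968, 0.0887, 0.1078]
orientation: [3.14, 0.0, -1.214]
force: [-1.0, -0.3, -0.2]
grip_width: 0.0241
```

play_rows(targets=[[[-1,-0.2,0,0,0,0],[0,0,0,0,0,-1],[0,0,0,0,0,-1],[0,0,0,0,0,-1],[0,0,0,0,0,-1],[0,0,0,0,0,-1],[0,0,0,0,0,-1],[0,0,0,0,0,-0.3],[0,0,0,0,0,0],[0,0,0,0,0,0]]])

```text
time_s: 11.15
eef_pos: [0.4927, 0.1179, 0.1084]
orientation: [3.141, 0.001, -0.115]
force: [-0.7, 0.2, -1.2]
grip_width: 0.0239
```

```bash
python3 go.py .4787 .1700 .1 -6.1;python3 - <<'E'
from cell import manip
import cv2, numpy as np
f=manip.grab_frame("wrist"); np.savez("w4.npz",**f);cv2.imwrite("pics/w4.png",f["pixels"][:,:,::-1])
E
```

```text
t 11.15 pos [0.4927 0.1179 0.1084] yaw -6.62 w 0.02389083121646074
F [-0.7  0.2 -1.2]
shift first (units) [-0.66 -1.67  0.28]  after turn [-0.65 -1.68  0.28]  turn units [ 0.    0.01 -0.05] err mm [-14.   52.1  -8.4]
```

View pics/w4.png

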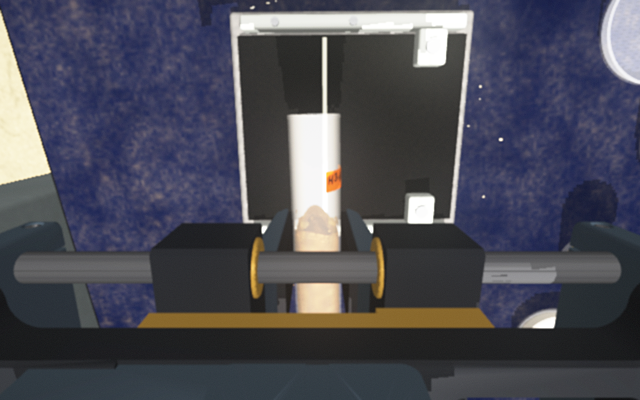

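Run:
```python
from meas2 import *
f=np.load("w4.npz"); f={k:f[k] for k in f}; P=pts(f)
im=f["pixels"]; cv2.imwrite("pics/w4z.png",cv2.resize(im[0:240,220:500][:,:,::-1],(700,600),interpolation=cv2.INTER_CUBIC))
X,Y,Z=P[...,0],P[...,1],P[...,2]
a=np.radians(-6.1); c=np.array([.5232,.1652])
px=(X-c[0])*np.cos(a)+(Y-c[1])*np.sin(a); py=-(X-c[0])*np.sin(a)+(Y-c[1])*np.cos(a)
print("rubber z",np.median(Z[60:180,350:400]))
m=(Z>.0225)&(Z<.03)&(abs(px)<.1)&(abs(py)<.09)&(px>.03)
for s in (1,-1):
    k=m&(py*s>.02); print("stop",s,k.sum(),(np.percentile(px[k],[2,50,98])*1000).round(1),(np.percentile(py[k],[2,50,98])*1000).round(1))
w=(im.min(-1)>150)&(abs(px+.02)<.012)&(abs(py)<.07)&(abs(Z-.012)<.004)
if w.any():
    p=np.polyfit(py[w],px[w],1); print("line",w.sum(),p,py[w].min(),py[w].max(), "px at 0",p[1]*1000)
g=(Z>.016)&(Z<.024)&(abs(px)<.09)&(abs(abs(py)-.08)<.014)
for s in (1,-1):
    k=g&(py*s>0); print("guide",s,k.sum(),(np.percentile(py[k],[2,50,98])*1000).round(1),np.polyfit(px[k],py[k],1))
# held vial
k=(Z>.07)&(np.hypot(X-.4927,Y-.1179)<.09)
print("held", cyl(f,(.4927,.1179),np.radians(83.4),.118))
```

```text
rubber z 0.011174970961274344
stop 1 1046 [45.1 54.  64. ] [48.1 59.3 70.8]
stop -1 703 [44.9 53.8 63.7] [-69.7 -58.5 -48.4]
line 357 [-0.0049028  -0.01965335] 0.015099685494229978 0.0691170961982809 px at 0 -19.653350769227316
guide 1 3599 [72.5 77.1 82.2] [-0.00322379  0.07713429]
guide -1 88 [-78.9 -73.8 -66.3] [ 0.03662595 -0.07308286]
held (8237, array([0.4933, 0.1353]), np.float64(84.65), np.float64(0.1182), array([-0.0304,  0.0652]))
```

View pics/w4z.png

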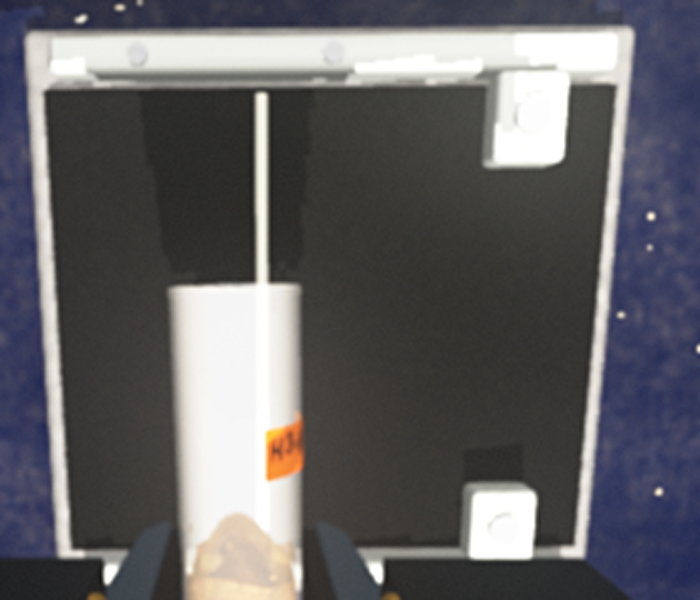

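play_rows(targets=[[[-0.3,-0.8,0,0,0,0],[-0.4,-0.88,0.5,0,0,0],[0,0,1,0,0,0],[0,0,0.8,0,0,0],[0,0,0.4,0,0,0],[0,0,0,0,0,0],[0,0,0,0,0,0]]])

```text
time_s: 12.08
eef_pos: [0.4785, 0.1705, 0.0287]
orientation: [-3.141, -0.001, -0.114]
force: [-0.0, 0.6, 0.0]
grip_width: 0.0237
```

```bash
python3 go.py .4775 .1701 .0145 -6.6
```

```text
t 12.075 pos [0.4785 0.1705 0.0287] yaw -6.56 w 0.02368597830657442
F [-0.   0.6  0. ]
shift first (units) [-0.03  0.02  0.47]  after turn [-0.03  0.02  0.47]  turn units [-0.   -0.01  0.  ] err mm [ -1.   -0.4 -14.2]
```

play_rows(targets=[[[0,0,0.2,0,0,0],[0,0,0.15,0,0,0],[0,0,0.08,0,0,0],[0,0,0,0,0,0],[0,0,0,0,0,0]]])

```text
time_s: 12.7
eef_pos: [0.478, 0.1705, 0.0151]
orientation: [3.142, -0.0, -0.114]
force: [0.2, -0.5, -0.5]
grip_width: 0.0239
```

play_rows(targets=[[[0,0,0.03,0,0,0],[0,0,0.02,0,0,0],[0,0,0,0,0,0]]])

```text
time_s: 13.08
eef_pos: [0.4782, 0.1705, 0.0139]
orientation: [-3.141, -0.0, -0.114]
force: [-1.0, 0.4, 7.1]
grip_width: 0.0239
```

play_rows(targets=[[[0,0,-0.03,0,0,0],[0,0,0,0,0,0],[0,0,0,0,0,0],[0,0,0,0,0,0],[0,0,0,0,0,0]]], gripper=-0.1)

```text
time_s: 13.7
eef_pos: [0.478, 0.1705, 0.0144]
orientation: [3.142, 0.0, -0.114]
force: [0.2, 0.1, 0.5]
grip_width: 0.0411
```

play_rows(targets=[[[0,0,-0.3,0,0,0],[0,0,-0.7,0,0,0],[0,0,-1,0,0,0],[0,0,-1,0,0,0],[0,0,-0.5,0,0,-1],[0,0,0,0,0,-1],[0,0,0,0,0,-1],[0,0,0,0,0,-1],[0,0,0,0,0,-1],[0,0,0,0,0,-1],[0,0,0,0,0,-1],[0,0,0,0,0,-1]]])

```text
time_s: 15.2
eef_pos: [0.478, 0.1705, 0.12]
orientation: [3.141, -0.0, 1.288]
force: [0.4, -0.5, 0.5]
grip_width: 0.041
```

play_rows(targets=[[[0,0,0,0,0,-1],[0,0,0,0,0,0],[0,0,0,0,0,0]]])

```text
time_s: 15.58
eef_pos: [0.478, 0.1705, 0.1197]
orientation: [3.141, -0.0, 1.453]
force: [0.4, 0.8, 0.3]
grip_width: 0.0407
```

```bash
python3 go.py .4665 .171 .05 83.9;cat > look.py <<'E'
import sys
from meas2 import *
from cell import manip
n=sys.argv[1]
f=manip.grab_frame(sys.argv[2] if len(sys.argv)>2 else "wrist"); np.savez(n+".npz",**f);cv2.imwrite(f"pics/{n}.png",f["pixels"][:,:,::-1])
a=np.radians(-6.1); c=np.array([.5232,.1652])
P=pts(f);X,Y,Z=P[...,0],P[...,1],P[...,2]
px=(X-c[0])*np.cos(a)+(Y-c[1])*np.sin(a); py=-(X-c[0])*np.sin(a)+(Y-c[1])*np.cos(a)
m=(f["depth"]>0)&(Z>.027)&(Z<.042)&(px>-.085)&(px<.0445)&(abs(py)<.0735)
if m.sum()>50:
    x,y,z=px[m],py[m],Z[m]
    r=least_squares(lambda p: np.hypot(x-p[0]-p[1]*y,z-p[2])-.012,[np.median(x),0,.024],loss="soft_l1",f_scale=.001)
    print("vial n",m.sum(),"px mm",r.x[0]*1000,"skew deg",np.degrees(-r.x[1]),"z",r.x[2],"y range",(np.percentile(y,[1,99])*1000).round(1))
E
python3 look.py w5; python3 look.py t5 top
```

```text
t 15.575 pos [0.478  0.1705 0.1197] yaw 83.23 w 0.04070004591426869
F [0.4 0.8 0.3]
shift first (units) [-0.03 -0.38  2.32]  after turn [-0.02 -0.38  2.32]  turn units [ 0.   -0.   -0.07] err mm [-11.5   0.5 -69.7]
vial n 4465 px mm -45.83995352137812 skew deg 1.1020932288074696 z 0.023488362301119746 y range [-60.4  64.8]
vial n 53 px mm -50.323609450017884 skew deg 4.625215924553073 z 0.022648871566288857 y range [-62.5 -50.8]
```

View pics/w5.png

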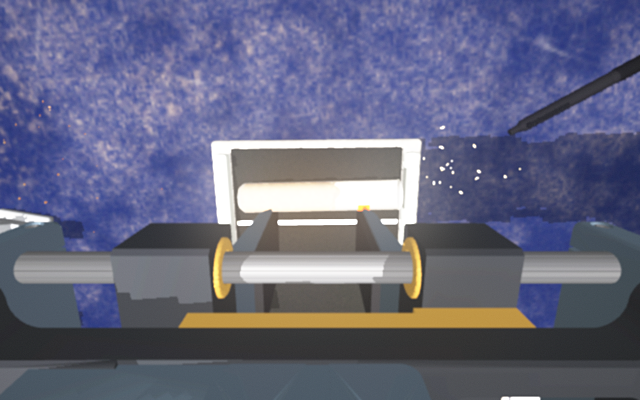

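View pics/t5.png

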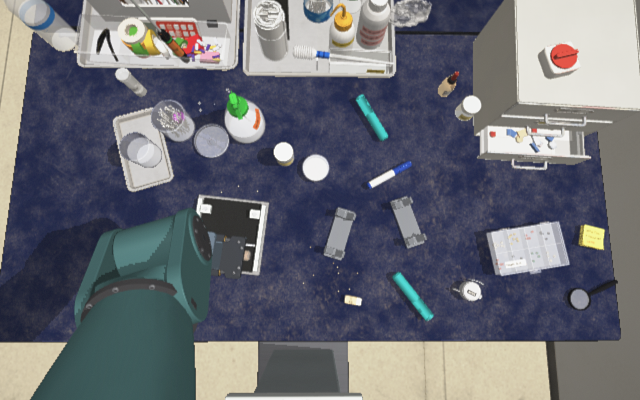

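Placed: the vial is at pad x -45.8 mm, robot side of the line, with 1° skew. Now press with both fingertips, spread along the vial.

play_rows(targets=[[[0,-0.38,0.6,0,0,-0.07],[0,0,0.8,0,0,0],[0,0,0.7,0,0,0],[0,0,0.4,0,0,0],[0,0,0.1,0,0,0],[0,0,0,0,0,0],[0,0,0,0,0,0]]])

```text
time_s: 16.55
eef_pos: [0.4671, 0.1719, 0.0421]
orientation: [3.141, -0.0, 1.469]
force: [-0.2, 0.3, -0.5]
grip_width: 0.041
```

```bash
python3 go.py .4665 .1713 .036 83.9
```

```text
t 16.55 pos [0.4671 0.1719 0.0421] yaw 84.15 w 0.04101107781051027
F [-0.2  0.3 -0.5]
shift first (units) [-0.02 -0.02  0.2 ]  after turn [-0.02 -0.02  0.2 ]  turn units [ 0.01 -0.    0.02] err mm [-0.6 -0.6 -6.1]
```

play_rows(targets=[[[0,0,0.1,0,0,0],[0,0,0.1,0,0,0],[0,0,0.04,0,0,0],[0,0,0,0,0,0]]])

```text
time_s: 17.05
eef_pos: [0.4686, 0.1718, 0.0358]
orientation: [3.138, -0.001, 1.469]
force: [-2.0, -9.8, 30.4]
grip_width: 0.041
```

play_rows(targets=[[[0,0,-0.03,0,0,0],[0,0.08,0,0,0,0],[0,0.1,0,0,0,0]]])

```text
time_s: 17.42
eef_pos: [0.4731, 0.1712, 0.036]
orientation: [3.14, -0.0, 1.469]
force: [-1.2, -5.8, 17.9]
grip_width: 0.0412
```

play_rows(targets=[[[0,0.12,0,0,0,0],[0,0.15,0,0,0,0],[0,0.15,0,0,0,0],[0,0.15,0,0,0,0],[0,0.15,0,0,0,0],[0,0.15,0,0,0,0]]])

```text
time_s: 18.18
eef_pos: [0.4988, 0.168, 0.036]
orientation: [3.141, 0.001, 1.469]
force: [-1.9, -11.0, 21.7]
grip_width: 0.0411
```

```bash
python3 go.py .4665 .1713 .036 83.9; python3 look.py w6
```

```text
t 18.175 pos [0.4988 0.168  0.036 ] yaw 84.19 w 0.04110417431501082
F [ -1.9 -11.   21.7]
shift first (units) [-0.   -1.08 -0.  ]  after turn [-0.01 -1.08 -0.  ]  turn units [0.   0.   0.03] err mm [-32.3   3.3   0. ]
vial n 5634 px mm -29.490651516685226 skew deg 0.3918648727916022 z 0.02353356856733751 y range [-59.5  63.8]
```

View pics/w6.png

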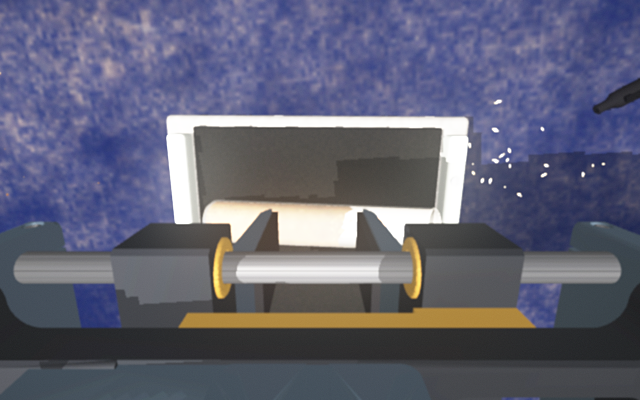

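play_rows(targets=[[[0,0.15,0,0,0,0],[0,0.15,0,0,0,0],[0,0.1,0,0,0,0],[0,0,0,0,0,0],[0,0,-0.2,0,0,0],[0,0,-0.2,0,0,0],[0,-0.4,-0.1,0,0,0],[0,-0.4,0,0,0,0],[0,0,0,0,0,0]]])

```text
time_s: 19.35
eef_pos: [0.4846, 0.1698, 0.0499]
orientation: [-3.141, 0.0, 1.47]
force: [0.6, -0.2, -0.8]
grip_width: 0.0413
```

```bash
python3 go.py .4908 .1687 .036 83.9; python3 look.py w7
```

```text
t 19.35 pos [0.4846 0.1698 0.0499] yaw 84.2 w 0.04130750302042732
F [ 0.6 -0.2 -0.8]
shift first (units) [-0.02  0.21  0.46]  after turn [-0.01  0.21  0.46]  turn units [-0.01  0.    0.03] err mm [  6.2  -1.1 -13.9]
vial n 1536 px mm -23.59931320057367 skew deg -1.16021527096579 z 0.02342338048300063 y range [-50.   50.2]
```

play_rows(targets=[[[0,0.1,0.2,0,0,0],[0,0,0.2,0,0,0],[0,0,0.06,0,0,0],[0,0,0,0,0,0]]])

```text
time_s: 19.9
eef_pos: [0.4895, 0.1694, 0.0363]
orientation: [3.141, 0.0, 1.469]
force: [-0.4, -1.4, 4.2]
grip_width: 0.0408
```

play_rows(targets=[[[0,0,0.03,0,0,0],[0,0.1,0,0,0,0],[0,0.15,0,0,0,0],[0,0.15,0,0,0,0],[0,0.15,0,0,0,0],[0,0.15,0,0,0,0],[0,0.15,0,0,0,0],[0,0.15,0,0,0,0],[0,0.15,0,0,0,0],[0,0.15,0,0,0,0],[0,0,0,0,0,0]]])

```text
time_s: 21.28
eef_pos: [0.5289, 0.1649, 0.0361]
orientation: [3.141, 0.001, 1.469]
force: [-0.8, -9.7, 17.9]
grip_width: 0.0408
```

```bash
python3 go.py .4908 .1687 .036 83.9; python3 look.py w8
```

```text
t 21.275 pos [0.5289 0.1649 0.0361] yaw 84.18 w 0.040825709260691345
F [-0.8 -9.7 17.9]
shift first (units) [-0.   -1.28  0.  ]  after turn [-0.01 -1.28  0.  ]  turn units [0.01 0.   0.03] err mm [-38.1   3.8  -0.1]
vial n 6732 px mm -3.234899353362288 skew deg -3.687776050257509 z 0.02341420094566257 y range [-60.2  64.4]
```

View pics/w8.png

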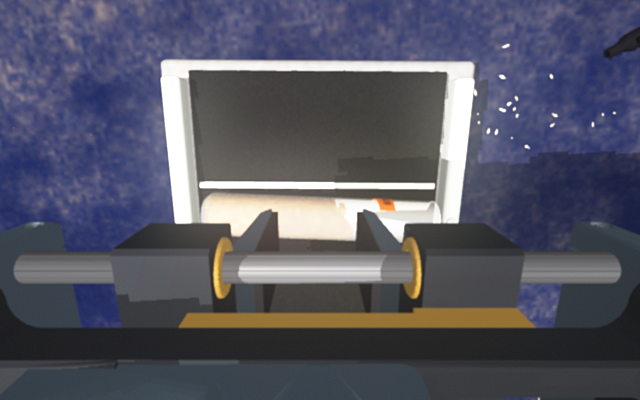

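Rolling works, with the vial now at pad x -3 mm, but the left end has run ahead by 3.7° of skew. I'll shift the press toward the lagging end for the next stroke.

play_rows(targets=[[[0,0,-0.2,0,0,0],[0,0,-0.2,0,0,0],[-0.17,-0.35,0,0,0,0],[-0.16,-0.35,0,0,0,0],[0,0,0.2,0,0,0],[0,0,0.17,0,0,0],[0,0,0,0,0,0]]])

```text
time_s: 22.2
eef_pos: [0.5067, 0.1578, 0.0363]
orientation: [3.141, 0.0, 1.469]
force: [-0.0, -3.6, 5.0]
grip_width: 0.0409
```

```bash
python3 go.py .4908 .1687 .036 83.9; python3 look.py w9
```

```text
t 22.2 pos [0.5067 0.1578 0.0363] yaw 84.17 w 0.040878209966087625
F [-0.  -3.6  5. ]
shift first (units) [ 0.31 -0.56  0.01]  after turn [ 0.31 -0.57  0.01]  turn units [0.   0.   0.03] err mm [-15.9  10.9  -0.3]
vial n 1493 px mm -3.6267883207878753 skew deg -3.181866913592997 z 0.023417133781056233 y range [-55.7  36.2]
```

play_rows(targets=[[[0,0,0.03,0,0.05,0],[0,0.1,0,0,0,0],[0,0.15,0,0,0,0],[0,0.15,0,0,0,0],[0,0.15,0,0,0,0],[0,0.15,0,0,0,0],[0,0,0,0,0,0]]])

```text
time_s: 23.12
eef_pos: [0.5284, 0.1552, 0.0361]
orientation: [3.14, -0.008, 1.469]
force: [-1.0, -9.5, 19.4]
grip_width: 0.041
```

```bash
python3 go.py .4908 .1687 .036 83.9; python3 look.py w10
```

```text
t 23.125 pos [0.5284 0.1552 0.0361] yaw 84.18 w 0.04099837010234814
F [-1.  -9.5 19.4]
shift first (units) [ 0.32 -1.29  0.  ]  after turn [ 0.31 -1.29  0.  ]  turn units [ 0.01 -0.05  0.03] err mm [-37.6  13.5  -0.1]
vial n 3640 px mm 7.710429422851405 skew deg -2.027180234486499 z 0.023556365123647605 y range [-57.2  52.6]
```

play_rows(targets=[[[0,0.15,0,0,0,0],[0,0.15,0,0,0,0],[0,0.15,0,0,0,0],[0,0.15,0,0,0,0],[0,0.15,0,0,0,0],[0,0,0,0,0,0]]])

```text
time_s: 23.92
eef_pos: [0.5507, 0.1528, 0.0361]
orientation: [3.14, -0.008, 1.469]
force: [-1.0, -9.8, 18.4]
grip_width: 0.0409
```

```bash
python3 go.py .4908 .1687 .036 83.9; python3 look.py w11
```

```text
t 23.925 pos [0.5507 0.1528 0.0361] yaw 84.19 w 0.040887428968015484
F [-1.  -9.8 18.4]
shift first (units) [ 0.33 -2.04  0.  ]  after turn [ 0.32 -2.04  0.  ]  turn units [ 0.01 -0.05  0.03] err mm [-59.9  15.9  -0.1]
vial n 7020 px mm 19.028191486288776 skew deg 0.08200343644386655 z 0.023358269429846586 y range [-60.2  64.7]
```

View pics/w11.png

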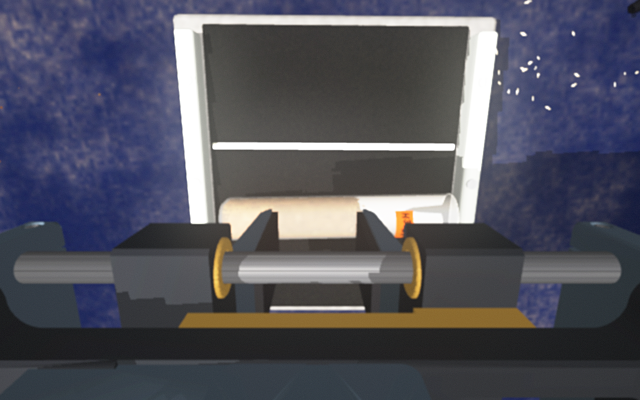

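play_rows(targets=[[[0,0,-0.2,0,0,0],[0,0,-0.2,0,0,0],[0.1,-0.3,0,0,0,0],[0.1,-0.3,0,0,0,0],[0,0,0.2,0,0,0],[0,0,0.17,0,0,0],[0,0,0.03,0,0,0],[0,0,0,0,0,0]]])

```text
time_s: 24.98
eef_pos: [0.5333, 0.1611, 0.0361]
orientation: [3.14, -0.009, 1.469]
force: [-0.1, -3.0, 14.2]
grip_width: 0.0409
```

```bash
python3 go.py .4908 .1687 .036 83.9; python3 look.py w12
```

```text
t 24.975 pos [0.5333 0.1611 0.0361] yaw 84.17 w 0.04088354300080471
F [-0.1 -3.  14.2]
shift first (units) [ 0.11 -1.44  0.  ]  after turn [ 0.1  -1.44  0.  ]  turn units [ 0.01 -0.05  0.03] err mm [-42.5   7.6  -0.1]
vial n 1973 px mm 18.96493295855657 skew deg 0.27262875856008933 z 0.023088937471511303 y range [-49.3  43.5]
```

play_rows(targets=[[[0,0.1,0,0,0,0],[0,0.15,0,0,0,0],[0,0.15,0,0,0,0],[0,0.15,0,0,0,0],[0,0.15,0,0,0,0],[0,0.1,0,0,0,0],[0,0,0,0,0,0]]])

```text
time_s: 25.9
eef_pos: [0.5572, 0.1583, 0.0361]
orientation: [3.14, -0.009, 1.469]
force: [-0.9, -6.5, 14.7]
grip_width: 0.0411
```

```bash
python3 go.py .4908 .1687 .036 83.9; python3 look.py w13
```

```text
t 25.9 pos [0.5572 0.1583 0.0361] yaw 84.17 w 0.041095460575721866
F [-0.9 -6.5 14.7]
shift first (units) [ 0.12 -2.24  0.  ]  after turn [ 0.11 -2.24  0.  ]  turn units [ 0.01 -0.05  0.03] err mm [-66.4  10.4  -0.1]
vial n 5122 px mm 31.540666344573648 skew deg 1.824252577584889 z 0.023415490772313353 y range [-58.2  63.7]
```

play_rows(targets=[[[0,0.06,0,0,-0.05,0.1],[0,0.06,0,0,-0.02,0.1],[0,0.06,0,0,0,0.1],[0,0,0,0,0,0]]])

```text
time_s: 26.45
eef_pos: [0.5614, 0.1578, 0.036]
orientation: [-3.141, 0.004, 1.417]
force: [-7.6, -4.2, 22.2]
grip_width: 0.0412
```

```bash
python3 go.py .4908 .1687 .036 83.9; python3 look.py w14
```

```text
t 26.45 pos [0.5614 0.1578 0.036 ] yaw 81.17 w 0.04120225127015078
F [-7.6 -4.2 22.2]
shift first (units) [-0.   -2.38  0.  ]  after turn [ 0.11 -2.38  0.  ]  turn units [-0.    0.02 -0.27] err mm [-70.6  10.9  -0. ]
vial n 6017 px mm 32.995265282506395 skew deg 2.2513831507838087 z 0.023617758128026533 y range [-57.3  64.5]
```

```bash
cat > ends.py <<'E'
import sys
from meas2 import *
f=np.load(sys.argv[1]+".npz"); f={k:f[k] for k in f}
a=np.radians(-6.1); c=np.array([.5232,.1652])
P=pts(f);X,Y,Z=P[...,0],P[...,1],P[...,2]
px=(X-c[0])*np.cos(a)+(Y-c[1])*np.sin(a); py=-(X-c[0])*np.sin(a)+(Y-c[1])*np.cos(a)
for y0 in range(-60,61,10):
    m=(f["depth"]>0)&(Z>.026)&(Z<.042)&(px>0)&(px<.0445)&(abs(py-y0/1000)<.005)
    if m.sum()<20: continue
    x,z=px[m],Z[m]; r=least_squares(lambda p: np.hypot(x-p[0],z-.0237)-.012,[.03],loss="soft_l1",f_scale=.0005)
    print(y0,m.sum(),(r.x*1000).round(1),"rms",np.sqrt(np.mean(r.fun**2)).round(5), "x range",(x.min()*1000).round(1),(x.max()*1000).round(1))
E
python3 ends.py w14
```

```text
-60 117 [35.6] rms 0.001 x range 22.6 27.9
-50 370 [35.1] rms 0.00106 x range 21.9 39.7
-40 286 [34.8] rms 0.00073 x range 21.7 33.9
-30 85 [33.] rms 0.00613 x range 19.2 23.8
-20 734 [33.5] rms 0.00176 x range 20.9 44.4
-10 731 [33.2] rms 0.00068 x range 20.8 44.2
0 742 [33.] rms 0.00058 x range 20.7 44.3
10 745 [32.7] rms 0.00054 x range 20.5 43.9
20 422 [32.3] rms 0.00286 x range 20.4 44.3
30 339 [32.] rms 0.001 x range 19.8 33.4
40 649 [31.7] rms 0.0007 x range 19.8 42.6
50 480 [31.2] rms 0.00072 x range 19.5 31.0
60 509 [30.7] rms 0.00086 x range 19.2 31.6
```

View pics/w14.png

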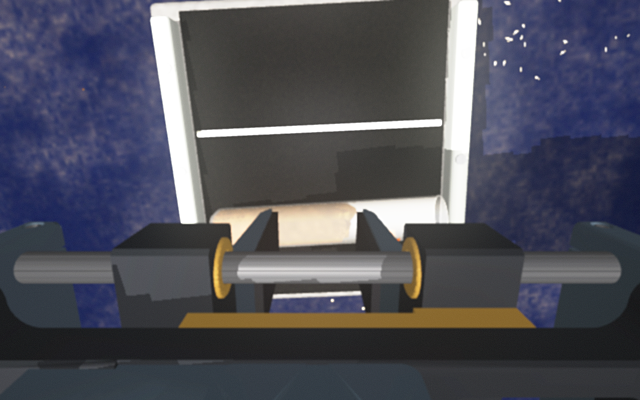

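```bash
cat >> ends.py <<'E'
im=f["pixels"]
w=(im.min(-1)>150)&(abs(px+.02)<.012)&(abs(py)<.066)&(abs(Z-.012)<.004)
p=np.polyfit(py[w],px[w],1); print("line at y=-60,0,60:",(np.polyval(p,[-.06,0,.06])*1000).round(1),"n",w.sum())
E
for i in w11 w13 w14; do python3 ends.py $i | egrep "line|^-40|^40|^-50|^50"; done
```

```text
-50 652 [19.4] rms 0.00067 x range 7.6 30.2
-40 309 [1.9] rms 0.00367 x range 7.4 17.7
40 522 [19.2] rms 0.00081 x range 5.8 28.9
50 489 [19.4] rms 0.00093 x range 6.3 19.1
line at y=-60,0,60: [-19.9 -19.8 -19.8] n 1749
-50 367 [33.4] rms 0.0009 x range 20.5 38.2
-40 258 [33.] rms 0.00068 x range 19.9 31.6
40 482 [30.6] rms 0.00063 x range 18.6 37.1
50 286 [30.3] rms 0.00061 x range 18.5 24.9
line at y=-60,0,60: [-20.  -19.8 -19.7] n 1764
-50 370 [35.1] rms 0.00106 x range 21.9 39.7
-40 286 [34.8] rms 0.00073 x range 21.7 33.9
40 649 [31.7] rms 0.0007 x range 19.8 42.6
50 480 [31.2] rms 0.00072 x range 19.5 31.0
line at y=-60,0,60: [-19.9 -19.8 -19.8] n 1791
```

play_rows(targets=[[[0,0,-0.2,0,0,0],[0,0,-0.2,0,0,0],[0.2,-0.25,0,0,0,-0.15],[0.25,-0.25,0,0,0,-0.15],[0,0,0.2,0,0,0],[0,0,0.18,0,0,0],[0,0,0.02,0,0,0],[0,0,0,0,0,0]]])

```text
time_s: 27.5
eef_pos: [0.5488, 0.1737, 0.036]
orientation: [3.141, 0.003, 1.469]
force: [-5.5, -0.3, 19.1]
grip_width: 0.041
```

```bash
python3 go.py .4908 .1687 .036 83.9; python3 look.py w15; python3 ends.py w15
```

```text
t 27.5 pos [0.5488 0.1737 0.036 ] yaw 84.15 w 0.04097683395776844
F [-5.5 -0.3 19.1]
shift first (units) [-0.36 -1.91  0.  ]  after turn [-0.37 -1.91  0.  ]  turn units [0.   0.02 0.02] err mm [-58.  -5.  -0.]
vial n 2093 px mm 33.02505522720521 skew deg 2.2428722326376174 z 0.023674911814419608 y range [-35.4  57.1]
-40 31 [34.7] rms 0.0005 x range 22.7 28.1
-30 67 [34.4] rms 0.00045 x range 22.2 27.1
-10 310 [32.7] rms 0.00803 x range 6.3 31.2
0 392 [33.4] rms 0.00063 x range 21.0 31.1
10 404 [33.] rms 0.0006 x range 20.8 30.8
20 426 [32.5] rms 0.00063 x range 20.0 31.0
30 381 [31.7] rms 0.00596 x range 6.5 30.6
40 28 [6.4] rms 0.00436 x range 6.1 6.8
50 69 [31.3] rms 0.00055 x range 19.5 24.4
60 86 [31.2] rms 0.00055 x range 19.5 27.0
line at y=-60,0,60: [-19.9 -19.8 -19.7] n 1823
```

play_rows(targets=[[[0,0.05,0,0,0,0],[0,0.1,0,0,0,0],[0,0.1,0,0,0,0],[0,0.1,0,0,0,0],[0,0,0,0,0,0]]])

```text
time_s: 28.18
eef_pos: [0.5567, 0.1724, 0.0358]
orientation: [-3.136, 0.005, 1.468]
force: [-21.8, 0.6, 35.3]
grip_width: 0.0407
```

```bash
python3 go.py .4908 .1687 .036 83.9; python3 look.py w16; python3 ends.py w16
```

```text
t 28.175 pos [0.5567 0.1724 0.0358] yaw 84.13 w 0.04073077194072891
F [-21.8   0.6  35.3]
shift first (units) [-0.35 -2.17  0.01]  after turn [-0.35 -2.17 -0.01]  turn units [-0.03  0.03  0.02] err mm [-65.9  -3.7   0.2]
vial n 3902 px mm 33.443247864155666 skew deg 2.346796815104149 z 0.023713815066225837 y range [-52.1  63.2]
-60 36 [35.5] rms 0.00053 x range 23.3 25.6
-50 85 [35.1] rms 0.00043 x range 22.8 25.1
-40 140 [35.] rms 0.0007 x range 22.6 35.6
-30 279 [34.9] rms 0.00072 x range 22.1 34.9
-10 442 [33.5] rms 0.00432 x range 14.5 39.3
0 648 [33.6] rms 0.00062 x range 21.3 39.5
10 631 [33.2] rms 0.00057 x range 20.7 39.2
20 675 [32.8] rms 0.00057 x range 20.6 39.1
30 520 [32.1] rms 0.0034 x range 14.2 38.8
40 35 [11.] rms 0.00394 x range 14.2 21.8
50 343 [31.5] rms 0.00075 x range 19.7 33.1
60 231 [31.2] rms 0.00064 x range 19.3 33.9
line at y=-60,0,60: [-19.9 -19.9 -19.8] n 1770
```

play_rows(targets=[[[0,0,-0.2,0,0,0],[0,0,-0.2,0,0,0],[-0.18,0.17,0,0,0.05,0],[-0.18,0.18,0,0,0.03,0],[0,0,0.2,0,0,0],[0,0,0.17,0,0,0],[0,0,0.01,0,0,0],[0,0,0,0,0,0]]])

```text
time_s: 29.22
eef_pos: [0.5683, 0.1607, 0.0362]
orientation: [3.141, -0.01, 1.469]
force: [-0.0, -4.0, 11.9]
grip_width: 0.0415
```

```bash
python3 go.py .4908 .1687 .036 83.9; python3 look.py w17; python3 ends.py w17
```

```text
t 29.225 pos [0.5683 0.1607 0.0362] yaw 84.19 w 0.04146993864023773
F [-0.  -4.  11.9]
shift first (units) [ 0.   -2.6   0.01]  after turn [-0.01 -2.6   0.01]  turn units [ 0.   -0.06  0.03] err mm [-77.5   8.   -0.2]
vial n 7683 px mm 33.3918498891739 skew deg 2.696660214184354 z 0.023663626219420277 y range [-60.2  64.4]
-60 317 [37.3] rms 0.00179 x range 22.8 37.0
-50 530 [35.8] rms 0.00115 x range 22.6 44.3
-40 652 [35.1] rms 0.00113 x range 22.2 43.9
-30 355 [34.7] rms 0.00143 x range 21.9 34.4
-20 638 [34.] rms 0.00168 x range 21.5 44.2
-10 739 [33.6] rms 0.00069 x range 21.5 44.1
0 759 [33.2] rms 0.0006 x range 21.0 44.2
10 765 [32.9] rms 0.00055 x range 20.9 44.2
20 667 [32.5] rms 0.00166 x range 20.4 44.4
30 425 [32.] rms 0.00116 x range 20.1 34.0
40 728 [31.8] rms 0.00078 x range 19.8 43.1
50 644 [31.2] rms 0.00088 x range 19.6 43.4
60 629 [30.6] rms 0.00105 x range 19.0 34.9
line at y=-60,0,60: [-19.8 -19.8 -19.8] n 1800
```

View pics/w17.png

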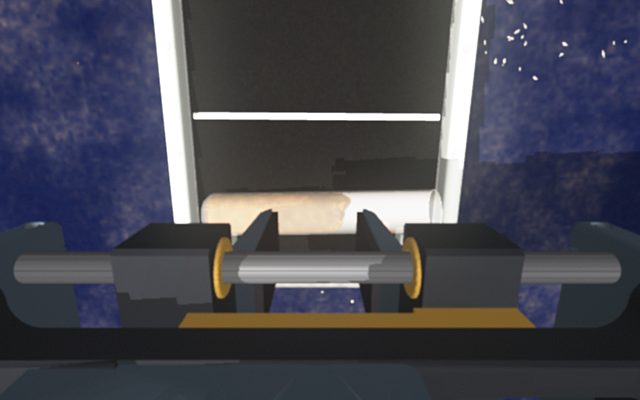

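play_rows(targets=[[[0,-0.1,0,0,0,0],[0,-0.15,0,0,0,0],[0,-0.15,0,0,0,0],[0,-0.15,0,0,0,0],[0,-0.1,0,0,0,0],[0,0,0,0,0,0]]])

```text
time_s: 30.02
eef_pos: [0.5488, 0.1628, 0.0363]
orientation: [3.141, -0.01, 1.469]
force: [-0.5, -3.3, 11.0]
grip_width: 0.0413
```

```bash
python3 go.py .4908 .1687 .036 83.9; python3 look.py w18; python3 ends.py w18
```

```text
t 30.025 pos [0.5488 0.1628 0.0363] yaw 84.2 w 0.041269191419889134
F [-0.5 -3.3 11. ]
shift first (units) [ 0.   -1.94  0.01]  after turn [-0.01 -1.94  0.01]  turn units [ 0.   -0.06  0.03] err mm [-58.    5.9  -0.3]
vial n 5002 px mm 23.195832943901323 skew deg 1.8510556869307486 z 0.023350454232501185 y range [-57.3  64.1]
-60 98 [25.7] rms 0.00097 x range 13.4 17.9
-50 225 [25.1] rms 0.00053 x range 12.7 28.1
-40 381 [24.9] rms 0.0006 x range 12.3 26.4
-30 46 [3.] rms 0.00327 x range 7.6 15.7
-20 529 [23.7] rms 0.0032 x range 7.6 34.1
-10 721 [23.6] rms 0.00062 x range 11.6 35.0
0 744 [23.3] rms 0.00065 x range 10.9 34.5
10 730 [23.] rms 0.00066 x range 10.7 34.5
20 547 [22.6] rms 0.00273 x range 7.4 33.4
30 88 [0.9] rms 0.00323 x range 7.3 15.2
40 441 [22.3] rms 0.00063 x range 9.7 26.0
50 343 [4.7] rms 0.00461 x range 9.1 29.3
60 305 [3.] rms 0.00288 x range 9.0 16.4
line at y=-60,0,60: [-19.9 -19.8 -19.7] n 1776
```

play_rows(targets=[[[0,0,-0.2,0,0,0],[0,0,-0.2,0,0,0],[0.16,-0.21,0,0,-0.05,0],[0.17,-0.21,0,0,-0.05,0],[0,0,0.2,0,0,0],[0,0,0.17,0,0,0],[0,0,0.02,0,0,0],[0,0,0,0,0,0]]])

```text
time_s: 31.08
eef_pos: [0.5376, 0.1737, 0.0364]
orientation: [3.141, 0.007, 1.469]
force: [1.1, 1.7, 4.4]
grip_width: 0.0413
```

play_rows(targets=[[[0,0.1,0,0,0,0],[0,0.15,0,0,0,0],[0,0.1,0,0,0,0],[0,0,0,0,0,0]]])

```text
time_s: 31.58
eef_pos: [0.5479, 0.1726, 0.0364]
orientation: [3.141, 0.007, 1.469]
force: [-0.2, 0.5, 5.3]
grip_width: 0.0411
```

```bash
python3 go.py .4908 .1687 .036 83.9; python3 look.py w19; python3 ends.py w19
```

```text
t 31.575 pos [0.5479 0.1726 0.0364] yaw 84.15 w 0.04111956434769564
F [-0.2  0.5  5.3]
shift first (units) [-0.32 -1.88  0.01]  after turn [-0.33 -1.88  0.01]  turn units [0.   0.04 0.02] err mm [-57.1  -3.9  -0.4]
vial n 2818 px mm 28.61252099875973 skew deg 2.2827284303198465 z 0.023557672683152862 y range [-36.4  59.7]
-40 82 [30.4] rms 0.00063 x range 17.6 26.7
-30 116 [30.1] rms 0.00056 x range 17.5 24.5
-10 411 [28.8] rms 0.00541 x range 5.6 30.2
0 509 [29.] rms 0.00062 x range 16.5 30.1
10 528 [28.6] rms 0.00062 x range 16.2 30.1
20 542 [28.] rms 0.00059 x range 15.4 29.9
30 408 [27.4] rms 0.00501 x range 5.4 29.9
50 212 [26.9] rms 0.00057 x range 14.7 24.6
60 110 [26.5] rms 0.00047 x range 14.4 25.7
line at y=-60,0,60: [-20.  -19.9 -19.7] n 1692
```

The tilt has little effect on skew at low load. I'll square the vial by nudging it from behind with both finger edges, then finish with a pressed roll into the stops.

play_rows(targets=[[[0,0,-0.3,0,0,0],[0,0,-0.3,0,0.03,0],[-0.17,-0.5,0,0,0.03,0.02],[-0.18,-0.5,0,0,0,0],[0,0,0.5,0,0,0],[0,0,0.5,0,0,0],[0,0,0.2,0,0,0],[0,0,0,0,0,0]]])

```text
time_s: 32.62
eef_pos: [0.5163, 0.1655, 0.0175]
orientation: [-3.14, -0.003, 1.465]
force: [0.0, 0.6, -0.2]
grip_width: 0.0413
```

```bash
python3 go.py .4908 .1687 .018 83.9; python3 look.py w20; python3 ends.py w20
```

```text
t 32.625 pos [0.5163 0.1655 0.0175] yaw 83.96 w 0.041346119567327734
F [ 0.   0.6 -0.2]
shift first (units) [ 0.02 -0.86 -0.02]  after turn [ 0.02 -0.86 -0.02]  turn units [-0.01 -0.02  0.01] err mm [-25.5   3.2   0.5]
vial n 2690 px mm 8.078482663771265 skew deg 1.7546303740857532 z 0.03540385077512932 y range [-29.4  28.1]
-20 399 [29.2] rms 0.00185 x range 6.4 25.5
-10 443 [28.7] rms 0.00068 x range 15.5 25.1
0 470 [28.3] rms 0.00063 x range 15.4 25.2
10 465 [28.] rms 0.00062 x range 15.5 25.2
20 370 [27.6] rms 0.00178 x range 6.5 24.9
line at y=-60,0,60: [-20.  -19.9 -19.7] n 1468
```

View pics/w20.png

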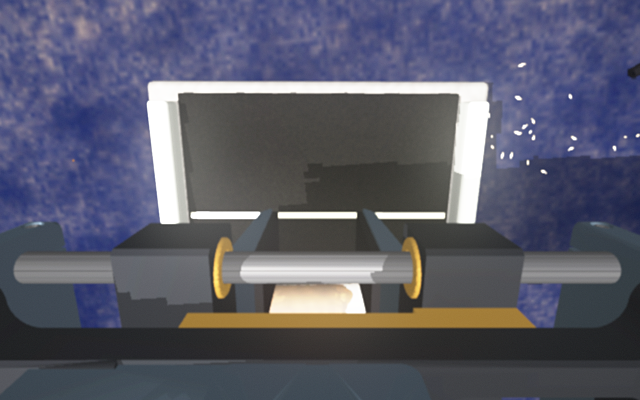

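play_rows(targets=[[[0,0.06,0,0,0,0],[0,0.06,0,0,0,0],[0,0.06,0,0,0,0],[0,0.05,0,0,0,0],[0,0.05,0,0,0,0],[0,0,0,0,0,0]]])

```text
time_s: 33.42
eef_pos: [0.525, 0.1647, 0.0184]
orientation: [-3.141, -0.004, 1.465]
force: [-0.1, -0.1, -0.4]
grip_width: 0.0411
```

```bash
python3 go.py .4908 .1687 .018 83.9; python3 look.py w21; python3 ends.py w21
```

```text
t 33.425 pos [0.525  0.1647 0.0184] yaw 83.96 w 0.041149016743150836
F [-0.1 -0.1 -0.4]
shift first (units) [ 0.01 -1.15  0.01]  after turn [ 0.01 -1.15  0.01]  turn units [-0.   -0.02  0.01] err mm [-34.2   4.   -0.4]
vial n 3233 px mm 15.128934086508101 skew deg 2.1064728969090614 z 0.039198245868345444 y range [-28.8  27.7]
-20 489 [32.7] rms 0.00303 x range 0.3 34.5
-10 552 [32.3] rms 0.00067 x range 20.8 34.3
0 577 [31.8] rms 0.00065 x range 20.4 34.5
10 557 [31.3] rms 0.00058 x range 20.1 34.1
20 432 [30.8] rms 0.003 x range 0.2 34.0
line at y=-60,0,60: [-20.  -19.9 -19.8] n 1850
```

play_rows(targets=[[[0,0.04,0,0,0,0],[0,0.04,0,0,0,0],[0,0.02,0,0,0,0],[0,0,0,0,0,0]]])

```text
time_s: 33.98
eef_pos: [0.5274, 0.1644, 0.0182]
orientation: [-3.14, -0.003, 1.465]
force: [-4.0, 1.6, 3.2]
grip_width: 0.0413
```

```bash
python3 go.py .4908 .1687 .018 83.9; python3 look.py w22; python3 ends.py w22
```

```text
t 33.975 pos [0.5274 0.1644 0.0182] yaw 83.96 w 0.0412863953334099
F [-4.   1.6  3.2]
shift first (units) [ 0.02 -1.23  0.01]  after turn [ 0.01 -1.23  0.01]  turn units [-0.01 -0.02  0.01] err mm [-36.6   4.3  -0.2]
vial n 3239 px mm 17.31596846658123 skew deg 2.2787102428794053 z 0.039547322176899914 y range [-28.9  27.8]
-20 509 [34.4] rms 0.00519 x range 0.1 36.8
-10 554 [34.] rms 0.0007 x range 22.9 37.1
0 578 [33.5] rms 0.00061 x range 22.5 37.3
10 571 [33.] rms 0.00064 x range 22.4 36.8
20 433 [32.2] rms 0.00494 x range 0.1 36.4
line at y=-60,0,60: [-20.  -19.8 -19.7] n 1823
```

```bash
python3 look.py t22 top; python3 look.py s22 scene
python3 - <<'E'
from h import *
a=cv2.imread("pics/t22.png")[180:290,175:285]; b=cv2.imread("pics/s22.png")[150:250,160:310]
cv2.imwrite("pics/c22.png",np.vstack([cv2.resize(a,(500,500),interpolation=3)[100:400][:, :500].copy() if 0 else cv2.resize(a,(420,420)), ]) )
cv2.imwrite("pics/d22.png",cv2.resize(b,(750,500),interpolation=3))
E
```

```text
vial n 284 px mm 5.573289472317342 skew deg 16.790738096045953 z 0.040445387054474674 y range [-65.1  27. ]
```

View pics/c22.png

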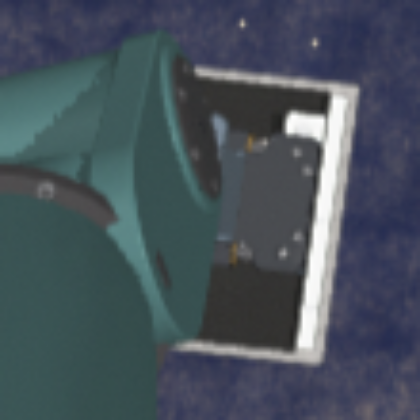

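View pics/d22.png

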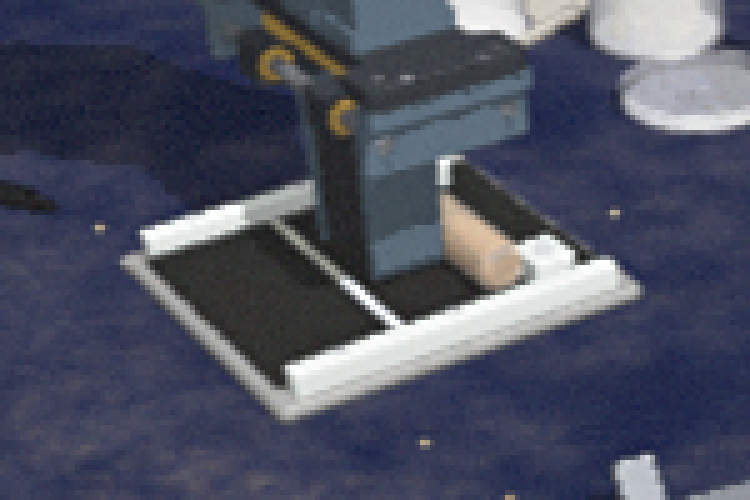

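4 N of resistance with both fingers pushing behind it means the vial is held at both stops. Now a final press on top with a small forward roll, then release.

play_rows(targets=[[[0,-0.12,0,0,0,0],[0,0,-0.6,0,0,0],[0,0,-0.4,0,0,0],[0,0.45,0,0,0,0],[0,0.45,0,0,0,0],[0,0,0.2,0,0,0],[0,0,0.16,0,0,0],[0,0,0.02,0,0,0],[0,0,0,0,0,0]]])

```text
time_s: 35.25
eef_pos: [0.5507, 0.1617, 0.0365]
orientation: [-3.141, -0.003, 1.466]
force: [0.6, -0.3, 1.1]
grip_width: 0.0409
```

```bash
python3 go.py .4908 .1687 .036 83.9; python3 look.py w23; python3 ends.py w23
```

```text
t 35.25 pos [0.5507 0.1617 0.0365] yaw 83.97 w 0.040895339444613994
F [ 0.6 -0.3  1.1]
shift first (units) [ 0.02 -2.01  0.02]  after turn [ 0.02 -2.01  0.02]  turn units [-0.01 -0.02  0.01] err mm [-59.9   7.   -0.5]
vial n 2679 px mm 32.983153446607055 skew deg 2.436082300010807 z 0.023524014904550822 y range [-46.8  58.2]
-50 86 [35.4] rms 0.00067 x range 22.9 30.9
-40 83 [34.9] rms 0.00061 x range 22.3 28.4
-30 21 [9.8] rms 0.00388 x range 9.6 10.4
-20 409 [33.8] rms 0.00527 x range 9.6 34.5
-10 490 [33.8] rms 0.00066 x range 21.3 34.2
0 499 [33.3] rms 0.00062 x range 20.8 34.1
10 524 [32.8] rms 0.00056 x range 20.6 34.1
20 374 [31.9] rms 0.00561 x range 9.3 34.0
40 209 [31.4] rms 0.00064 x range 19.8 29.7
50 78 [31.4] rms 0.00043 x range 19.3 29.1
60 49 [31.1] rms 0.0003 x range 18.8 20.2
line at y=-60,0,60: [-19.8 -19.8 -19.9] n 1832
```

Run:
```python
from meas2 import *
for n in ("w23","w5"):
    f=np.load(n+".npz"); f={k:f[k] for k in f}
    a=np.radians(-6.1); c=np.array([.5232,.1652])
    P=pts(f);X,Y,Z=P[...,0],P[...,1],P[...,2]
    px=(X-c[0])*np.cos(a)+(Y-c[1])*np.sin(a); py=-(X-c[0])*np.sin(a)+(Y-c[1])*np.cos(a)
    for x0 in (-.06,-.01,.01):
        print(n,x0,[(np.median(Z[(abs(px-x0)<.006)&(abs(py-y)<.006)])*1000).round(2) if ((abs(px-x0)<.006)&(abs(py-y)<.006)).sum()>5 else None for y in (-.078,-.055,0,.055,.078)])
    m=(Z>.027)&(Z<.042)&(px>-.085)&(px<.0445)
    print("ridge z by y",[(np.percentile(Z[m&(abs(py-y)<.005)],97)*1000).round(1) if (m&(abs(py-y)<.005)).sum()>20 else None for y in (-.05,-.04,0,.01,.04,.05)])
```

```text
w23 -0.06 [np.float64(18.61), np.float64(11.14), np.float64(11.25), np.float64(11.15), np.float64(18.56)]
w23 -0.01 [np.float64(122.58), np.float64(128.41), np.float64(128.99), np.float64(129.8), np.float64(122.92)]
w23 0.01 [np.float64(123.66), np.float64(11.57), np.float64(11.21), np.float64(156.66), np.float64(123.0)]
ridge z by y [np.float64(33.8), np.float64(32.6), np.float64(36.1), np.float64(36.3), np.float64(36.2), np.float64(35.1)]
w5 -0.06 [np.float64(204.54), np.float64(11.52), np.float64(11.73), np.float64(239.33), np.float64(205.99)]
w5 -0.01 [np.float64(10.96), None, np.float64(11.09), None, np.float64(12.04)]
w5 0.01 [None, None, np.float64(10.89), None, None]
ridge z by y [np.float64(35.4), np.float64(35.6), np.float64(36.2), np.float64(36.2), np.float64(36.6), np.float64(36.8)]
```

play_rows(targets=[[[0,0,-0.5,0,0,0],[0,0,-1,0,0,0],[0,0,-1,0,0,1],[0,0,-0.5,0,0,1],[0,0,0,0,0,1],[0,0,0,0,0,1],[0,0,0,0,0,1],[0,0,0,0,0,1],[0,0,0,0,0,1],[0,0,0,0,0,1],[0,0,0,0,0,1],[0,0,0,0,0,0]]])

```text
time_s: 36.8
eef_pos: [0.5512, 0.1616, 0.1278]
orientation: [-3.138, -0.0, -0.104]
force: [-0.1, 0.7, 0.1]
grip_width: 0.0412
```

```bash
python3 go.py .556 .1617 .1 -6.1; python3 look.py w24; python3 ends.py w24; python3 look.py t24 top;  python3 - <<'E'
from h import *
b=cv2.imread("pics/w24.png")[0:250,180:520]
cv2.imwrite("pics/d24.png",cv2.resize(b,(800,588),interpolation=3))
b=cv2.imread("pics/t24.png")[180:290,175:285]
cv2.imwrite("pics/e24.png",cv2.resize(b,(550,550),interpolation=3))
E
```

```text
t 36.8 pos [0.5512 0.1616 0.1278] yaw -5.98 w 0.041176358596873866
F [-0.1  0.7  0.1]
shift first (units) [ 0.16 -0.02  0.93]  after turn [ 0.16 -0.02  0.93]  turn units [-0.02 -0.    0.01] err mm [  4.8   0.1 -27.8]
vial n 3894 px mm 32.54569802988503 skew deg 1.4998976819822099 z 0.02380755197571924 y range [-47.   64.5]
-50 93 [34.2] rms 0.00115 x range 22.6 44.0
-40 289 [33.7] rms 0.00112 x range 22.6 43.9
-30 298 [33.4] rms 0.00098 x range 21.8 43.7
-20 313 [33.] rms 0.0008 x range 21.8 44.5
-10 327 [32.8] rms 0.0007 x range 21.0 44.4
0 336 [32.5] rms 0.00053 x range 21.0 44.2
10 349 [32.2] rms 0.00057 x range 20.3 44.1
20 367 [32.] rms 0.00059 x range 20.3 43.9
30 369 [31.7] rms 0.00072 x range 20.3 43.7
40 385 [31.5] rms 0.00087 x range 19.5 43.5
50 406 [31.2] rms 0.00104 x range 19.6 42.5
60 392 [30.9] rms 0.00126 x range 18.9 42.4
line at y=-60,0,60: [-19.9 -19.8 -19.7] n 566
vial n 307 px mm 31.93021813504751 skew deg 1.6583286417746954 z 0.023580876593380058 y range [-61.3  14.6]
```

View pics/d24.png

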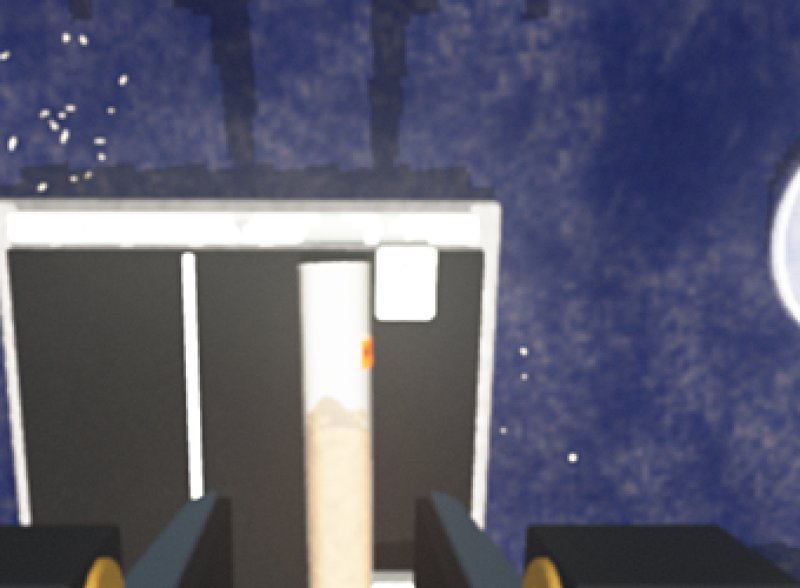

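View pics/e24.png

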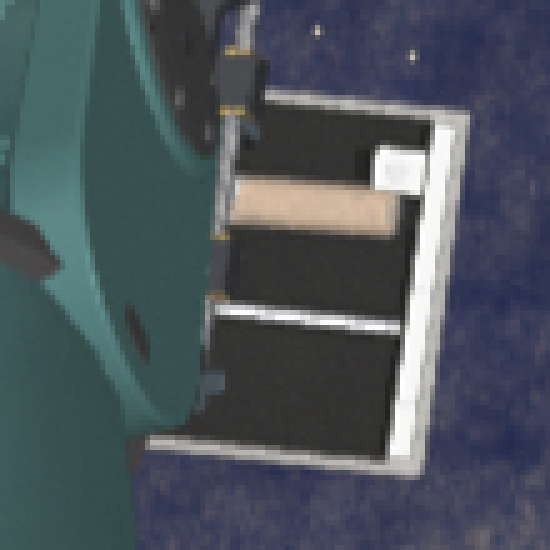

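Side view d24 shows a gap of about 2 mm at the left stop: the vial edge is at (370,290) and the stop face at (374,290). The fits also give about 1.5° skew, with the right end leading. I'll shut the fingers, press on the left end only and roll it forward so the vial pivots onto the left stop.

play_rows(targets=[[[0,-0.7,0.4,0,0,0],[0,-0.7,0.6,0,0,0],[0,0,0.8,0,0,0],[0,0,0.7,0,0,0],[0,0,0.2,0,0,0],[0,0,0,0,0,0]]], gripper=-1, force=10)

```text
time_s: 37.65
eef_pos: [0.5555, 0.2036, 0.0459]
orientation: [-3.138, 0.001, -0.105]
force: [-0.4, -0.3, -0.0]
grip_width: 0.0005
```

```bash
python3 go.py .5535 .2042 .036 -6.1
```

```text
t 37.65 pos [0.5555 0.2036 0.0459] yaw -6.03 w 0.0005308377820226294
F [-0.4 -0.3 -0. ]
shift first (units) [-0.07 -0.01  0.33]  after turn [-0.07 -0.01  0.33]  turn units [-0.02  0.    0.01] err mm [-2.   0.6 -9.9]
```

play_rows(targets=[[[-0.1,0,0.2,0,0,0],[0,0,0.13,0,0,0],[0,0,0.02,0,0,0],[0,0,0,0,0,0]]])

```text
time_s: 38.15
eef_pos: [0.5528, 0.2039, 0.036]
orientation: [-3.138, -0.0, -0.105]
force: [-1.6, -0.7, 4.6]
grip_width: 0.0005
```

play_rows(targets=[[[0,0,0.01,0,0,0],[0.06,0,0,0,0,0],[0.06,0,0,0,0,0],[0.06,0,0,0,0,0],[0,0,0,0,0,0]]])

```text
time_s: 38.78
eef_pos: [0.5542, 0.2037, 0.0357]
orientation: [-3.14, 0.008, -0.106]
force: [-31.0, 8.1, 34.8]
grip_width: 0.0002
```

```bash
python3 go.py .5535 .2042 .036 -6.1; python3 look.py w25;python3 ends.py w25; python3 look.py t25 top;python3 - <<'E'
from h import *
b=cv2.imread("pics/w25.png")
cv2.imwrite("pics/d25.png",b)
E
```

```text
t 38.775 pos [0.5542 0.2037 0.0357] yaw -6.07 w 0.00023364986487107585
F [-31.    8.1  34.8]
shift first (units) [-0.03 -0.02 -0.01]  after turn [-0.03 -0.02 -0.01]  turn units [-0.01  0.05  0.  ] err mm [-0.7  0.5  0.3]
vial n 1040 px mm 34.68385641461152 skew deg 3.147736970050786 z 0.025045302537784076 y range [-0.3 65.9]
0 27 [33.3] rms 0.00052 x range 25.6 26.1
10 31 [32.8] rms 0.0004 x range 25.6 26.1
40 34 [30.5] rms 0.00052 x range 25.6 26.1
50 131 [32.3] rms 0.00079 x range 25.6 43.1
60 726 [31.4] rms 0.00222 x range 17.0 43.0
line at y=-60,0,60: [-19.4 -19.6 -19.7] n 289
vial n 359 px mm 32.455775920191655 skew deg 0.9966759300773397 z 0.023831574753381594 y range [-61.4  25.9]
```

View pics/d25.png

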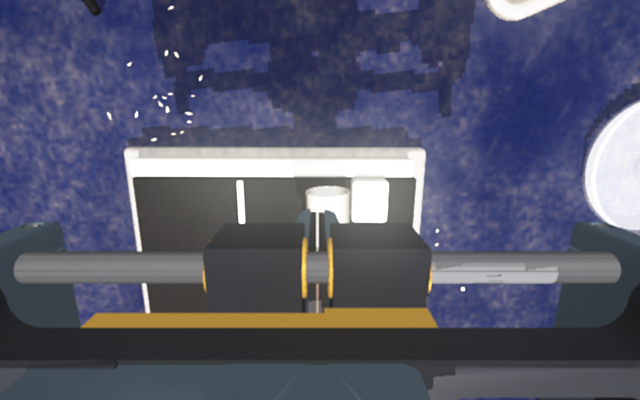

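The left end is now hard against its stop: 31 N of resistance for about 1 mm of motion. I'll lift straight off and look.

play_rows(targets=[[[0,0,-0.03,0,0,0],[0,0,-0.1,0,0,0],[0,0,-0.5,0,0,0],[0,0.7,-1,0,0,0],[0,0.7,-1,0,0,0],[0,0,0,0,0,0],[0,0,0,0,0,0]]])

```text
time_s: 39.75
eef_pos: [0.5537, 0.1615, 0.1142]
orientation: [-3.138, -0.0, -0.106]
force: [-0.6, -0.2, -0.2]
grip_width: 0.0008
```

```bash
python3 go.py .556 .1625 .0125 -6.1; python3 look.py w26;python3 ends.py w26; python3 look.py t26 top; python3 look.py s26 scene
python3 - <<'E'
from h import *
b=cv2.imread("pics/w26.png")[0:300,140:540]
cv2.imwrite("pics/d26.png",cv2.resize(b,(800,600),interpolation=3))
b=cv2.imread("pics/s26.png")[160:250,170:300]
cv2.imwrite("pics/e26.png",cv2.resize(b,(780,540),interpolation=3))
E
```

```text
t 39.75 pos [0.5537 0.1615 0.1142] yaw -6.06 w 0.0008241280185441926
F [-0.6 -0.2 -0.2]
shift first (units) [ 0.07 -0.03  3.39]  after turn [ 0.07 -0.04  3.39]  turn units [-0.02 -0.    0.  ] err mm [   2.3    1.  -101.7]
vial n 3070 px mm 32.72677798815578 skew deg 1.5247709365231392 z 0.02437721581830913 y range [-28.8  65.4]
-30 25 [36.] rms 0.00052 x range 29.3 30.1
-20 22 [34.9] rms 0.00053 x range 29.3 30.1
-10 133 [32.7] rms 0.00057 x range 21.3 44.4
0 374 [32.5] rms 0.0006 x range 20.6 44.3
10 394 [32.3] rms 0.00054 x range 20.7 44.2
20 391 [32.1] rms 0.00065 x range 20.7 44.0
30 413 [31.9] rms 0.00078 x range 20.0 43.8
40 432 [31.7] rms 0.00101 x range 20.1 43.7
50 439 [31.4] rms 0.00124 x range 19.5 42.7
60 449 [31.2] rms 0.00144 x range 18.9 42.6
line at y=-60,0,60: [-19.9 -19.8 -19.8] n 673
vial n 261 px mm 32.169340547764165 skew deg 0.723925817190103 z 0.02325202747069593 y range [-61.8   2.4]
vial n 323 px mm 30.767584207745482 skew deg 2.2176407395530506 z 0.025342516698478975 y range [-64.   64.6]
```

View pics/d26.png

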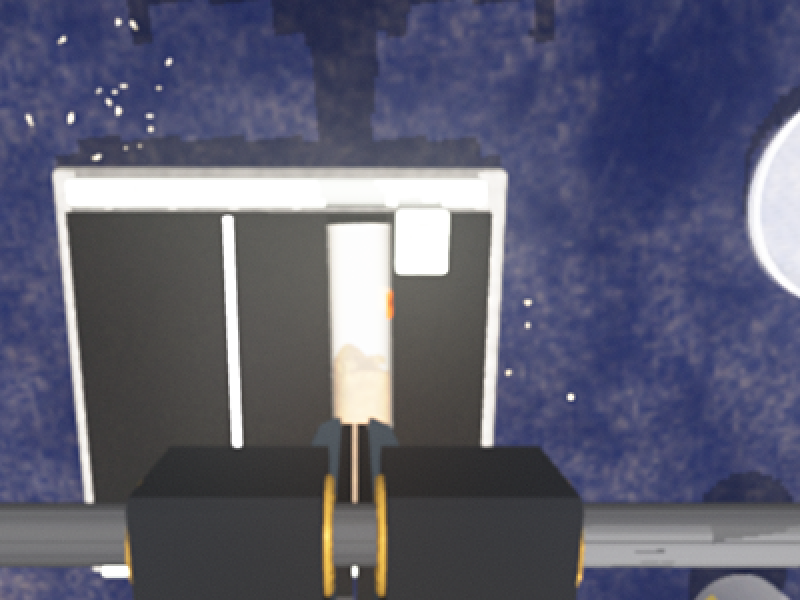

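View pics/e26.png

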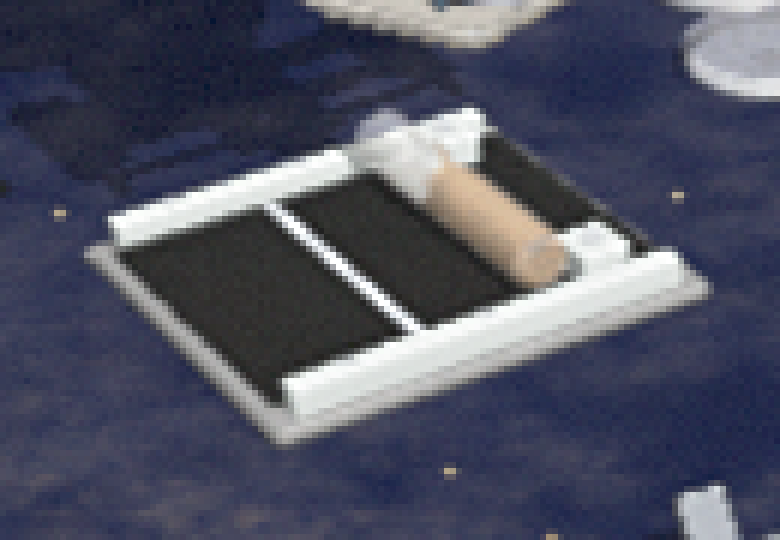

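Edge slopes in d26 (left edge col 327→332, right edge 391→391, white line 228→237) match square to the pad within about 0.3°, so the depth fit carries a skew bias. One more pressed forward push right of centre will confirm the right stop.

play_rows(targets=[[[-0.1,0.5,0.6,0,0,0],[0,0,0.8,0,0,0],[0,0,0.7,0,0,0],[0,0,0.4,0,0,0],[0,0,0.13,0,0,0],[0,0,0,0,0,0]]])

```text
time_s: 40.65
eef_pos: [0.549, 0.1471, 0.0361]
orientation: [-3.139, 0.001, -0.105]
force: [-8.4, -3.9, 21.2]
grip_width: 0.0002
```

```bash
python3 go.py .5494 .1473 .0355 -6.1
```

```text
t 40.65 pos [0.549  0.1471 0.0361] yaw -6.02 w 0.0002209200617557226
F [-8.4 -3.9 21.2]
shift first (units) [ 0.01 -0.01  0.02]  after turn [ 0.01 -0.01  0.02]  turn units [-0.02  0.01  0.01] err mm [ 0.4  0.2 -0.6]
```

play_rows(targets=[[[0.05,0,0,0,0,0],[0.05,0,0,0,0,0],[0,0,0,0,0,0]]])

```text
time_s: 41.02
eef_pos: [0.5494, 0.147, 0.0359]
orientation: [-3.139, 0.006, -0.105]
force: [-26.0, 2.0, 38.6]
grip_width: 0.0002
```

Blocked at 26 N, so it is against both stops. Lift off, open and regrasp.

play_rows(targets=[[[0,0,-0.03,0,0,0],[0,0,-0.1,0,0,0],[0,0,-0.5,0,0,0],[0.1,-0.55,-0.5,0,0,0],[0,0,0,0,0,0],[0,0,0,0,0,0],[0,0,0,0,0,0],[0,0,0,0,0,0]]], gripper=0.1)

```text
time_s: 42.02
eef_pos: [0.5564, 0.1625, 0.0687]
orientation: [-3.138, 0.001, -0.106]
force: [0.3, 0.2, -0.4]
grip_width: 0.0502
```

```bash
python3 go.py .5559 .1635 .0145 -6.1; python3 look.py w27;python3 ends.py w27 | tail -8; python3 look.py s27 scene; python3 look.py t27 top
```

```text
t 42.025 pos [0.5564 0.1625 0.0687] yaw -6.05 w 0.05021800758557848
F [ 0.3  0.2 -0.4]
shift first (units) [-0.02 -0.03  1.81]  after turn [-0.02 -0.03  1.81]  turn units [-0.02  0.    0.01] err mm [ -0.5   1.  -54.2]
vial n 5586 px mm 32.574225407344784 skew deg 1.174124771432705 z 0.02403143403243539 y range [-58.9  64.7]
0 523 [32.6] rms 0.00055 x range 20.8 43.9
10 542 [32.4] rms 0.00053 x range 20.9 43.7
20 565 [32.1] rms 0.00061 x range 20.4 43.6
30 587 [32.] rms 0.0008 x range 19.9 44.1
40 630 [31.8] rms 0.00098 x range 19.9 44.0
50 646 [31.5] rms 0.00121 x range 19.5 43.2
60 664 [31.3] rms 0.00144 x range 19.2 43.0
line at y=-60,0,60: [-20.  -19.9 -19.8] n 716
vial n 303 px mm 31.000239484916936 skew deg 2.6050393482785075 z 0.02550530708114134 y range [-62.7  63.8]
vial n 246 px mm 31.598799182229346 skew deg 2.3503076072535287 z 0.02333042634987102 y range [-62.4  -1.9]
```

View pics/w27.png

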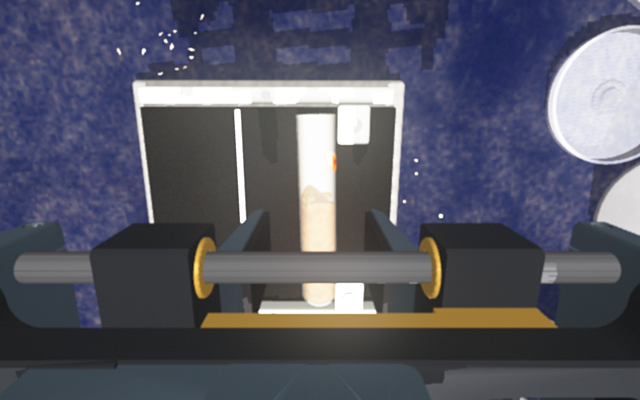

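The wrist view shows the vial touching both stop faces (edges at (336,125) and (335,292)). Grasping.

play_rows(targets=[[[0,0,0.6,0,0,0],[0,-0.03,0.7,0,0,0],[0,0,0.4,0,0,0],[0,0,0.1,0,0,0],[0,0,0,0,0,0]]])

```text
time_s: 42.8
eef_pos: [0.5568, 0.1638, 0.0149]
orientation: [-3.138, 0.0, -0.105]
force: [0.1, 0.2, -0.1]
grip_width: 0.0503
```

play_rows(targets=[[[0,0,0,0,0,0],[0,0,0,0,0,0],[0,0,0,0,0,0],[0,0,0,0,0,0],[0,0,0,0,0,0],[0,0,0,0,0,0]]], gripper=-1, force=12)

```text
time_s: 43.55
eef_pos: [0.557, 0.1638, 0.0154]
orientation: [-3.138, -0.0, -0.105]
force: [-1.2, -0.6, 6.5]
grip_width: 0.024
```

play_rows(targets=[[[0,0,-0.3,0,0,0],[0,0,-0.7,0,0,0],[0,0,-1,0,0,0],[0,0,-1,0,0,0],[0,0,-0.3,0,0,0]]])

```text
time_s: 44.18
eef_pos: [0.5579, 0.1637, 0.1169]
orientation: [-3.137, -0.003, -0.105]
force: [-0.4, -0.5, -1.0]
grip_width: 0.024
```

```bash
python3 go.py .5255 -.1072 .11 73.3
```

```text
t 44.175 pos [0.5579 0.1637 0.1169] yaw -6.04 w 0.023991109982701708
F [-0.4 -0.5 -1. ]
shift first (units) [-0.13  9.09  0.19]  after turn [-8.96  1.56  0.23]  turn units [-0.01 -0.03 -7.93] err mm [ -32.4 -270.9   -6.9]
```

play_rows(targets=[[[0,0.5,0,0,0,0],[0,1,0,0,0,0],[0,1,0,0,0,0],[0,1,0,0,0,0],[0,1,0,0,0,0],[0,1,0,0,0,0],[0,1,0,0,0,0],[0,1,0,0,0,0],[0,1,0,0,0,0],[-0.1,0.6,0,0,0,0],[0,0,0,0,0,-1],[0,0,0,0,0,-1]]])

```text
time_s: 45.68
eef_pos: [0.5242, -0.1081, 0.1124]
orientation: [-3.138, 0.0, 0.249]
force: [0.8, -0.4, -0.1]
grip_width: 0.0237
```

play_rows(targets=[[[0,0,0,0,0,-1],[0,0,0,0,0,-1],[0,0,0,0,0,-1],[0,0,0,0,0,-1],[0,0,0,0,0,-1],[0,0,0,0,0,-0.93],[0,0,0,0,0,0],[0,0,0,0,0,0]]])

```text
time_s: 46.68
eef_pos: [0.5247, -0.1078, 0.1128]
orientation: [-3.14, -0.003, 1.275]
force: [0.2, 0.7, -0.6]
grip_width: 0.024
```

```bash
python3 go.py .5255 -.1072 .06 73.3; python3 look.py w28; python3 look.py t28 top
python3 - <<'E'
from meas2 import *
f=np.load("w28.npz"); f={k:f[k] for k in f}
s=np.array([.5255,-.1072])
from cell import manip
p=manip.get_state()["eef_pos"]
print("held",cyl(f,p[:2],np.radians(-16.7),p[2]+.0095)); print("B",crad(f,.525,-.107))
E
```

```text
t 46.675 pos [ 0.5247 -0.1078  0.1128] yaw 73.05 w 0.024026109785328906
F [ 0.2  0.7 -0.6]
shift first (units) [0.02 0.02 1.76]  after turn [0.03 0.02 1.76]  turn units [-0.01 -0.02 -0.03] err mm [  0.8   0.6 -52.8]
held (7769, array([ 0.5087, -0.1037]), np.float64(-15.74), np.float64(0.1217), array([-0.0638,  0.0304]))
B (array([510.4, -80.1]), array([ 8.6, 74.8]), 74.39)
```

View pics/w28.png

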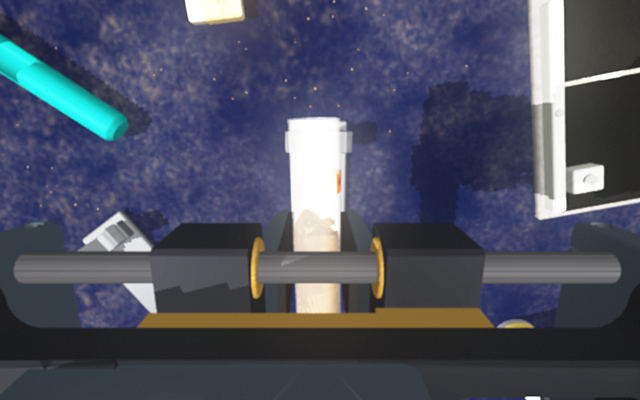

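play_rows(targets=[[[0.02,0.02,0.7,0,0,-0.02],[0,0,0.9,0,0,0],[0,0,0.7,0,0,0],[0,0,0.4,0,0,0],[0,0,0.15,0,0,0],[0,0,0,0,0,0],[0,0,0,0,0,0]]])

```text
time_s: 47.65
eef_pos: [0.5263, -0.1072, 0.0283]
orientation: [3.141, -0.003, 1.282]
force: [-0.1, -0.1, -1.0]
grip_width: 0.0238
```

```bash
python3 go.py .5255 -.1072 .020 73.3; python3 look.py s29 scene; python3 look.py w29;  python3 - <<'E'
from h import *
b=cv2.imread("pics/s29.png")[200:290,260:380]
cv2.imwrite("pics/e29.png",cv2.resize(b,(780,585),interpolation=3))
E
```

```text
t 47.65 pos [ 0.5263 -0.1072  0.0283] yaw 73.46 w 0.02379326303207943
F [-0.1 -0.1 -1. ]
shift first (units) [-0.01 -0.02  0.28]  after turn [-0.01 -0.02  0.28]  turn units [ 0.   -0.02  0.02] err mm [-0.8 -0.  -8.3]
```

View pics/e29.png

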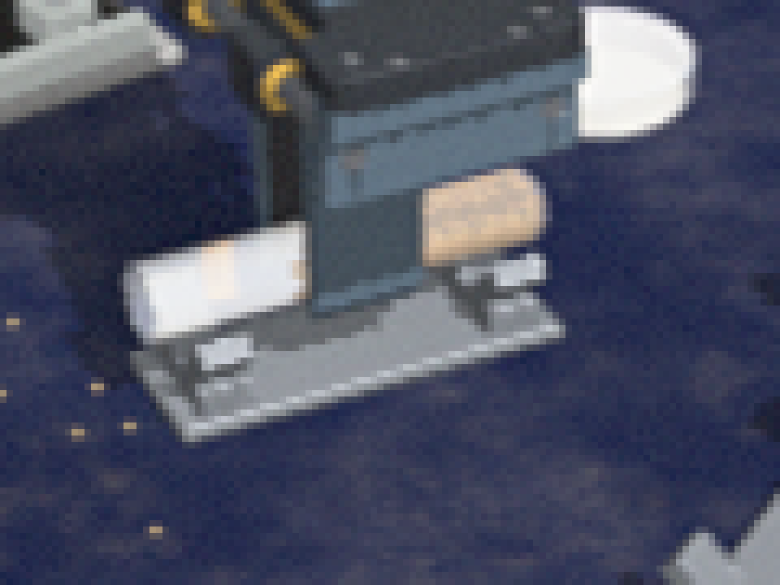

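View pics/w29.png

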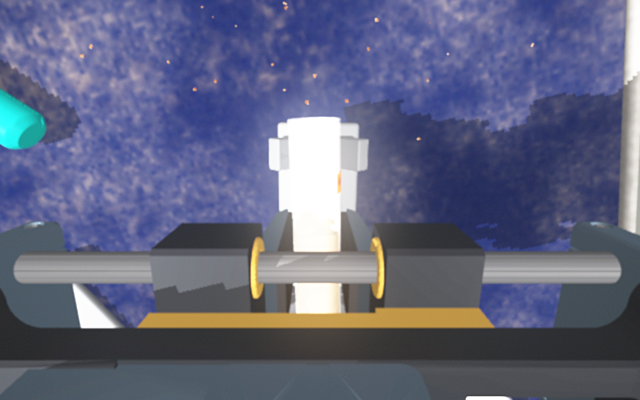

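play_rows(targets=[[[0,0,0.12,0,0,0],[0,0,0.1,0,0,0],[0,0,0.05,0,0,0],[0,0,0,0,0,0]]])

```text
time_s: 48.25
eef_pos: [0.5261, -0.1069, 0.0198]
orientation: [-3.141, -0.004, 1.282]
force: [-2.6, 2.9, 8.8]
grip_width: 0.0237
```

play_rows(targets=[[[0,0,0,0,0,0],[0,0,0,0,0,0],[0,0,0,0,0,0],[0,0,0,0,0,0],[0,0,0,0,0,0]]], gripper=0)

```text
time_s: 48.88
eef_pos: [0.5258, -0.107, 0.0195]
orientation: [-3.141, -0.003, 1.282]
force: [0.2, -0.6, -0.3]
grip_width: 0.0458
```

play_rows(targets=[[[0,0,-0.2,0,0,0],[0,0,-0.6,0,0,0],[0,0,-1,0,0,0],[0,0,-1,0,0,0],[0,0,-1,0,0,0],[0,0,-0.5,0,0,0],[0,0,0,0,0,0]]])

```text
time_s: 49.75
eef_pos: [0.5264, -0.1076, 0.1497]
orientation: [3.14, -0.004, 1.282]
force: [0.9, -0.7, -0.2]
grip_width: 0.0454
```

```bash
python3 look.py s30 scene; python3 look.py w30; python3 look.py t30 top
python3 - <<'E'
from meas2 import *
b=cv2.imread("pics/s30.png")[200:290,260:380]
cv2.imwrite("pics/e30.png",cv2.resize(b,(780,585),interpolation=3))
for n in ("s30","w30","t30"):
    f=np.load(n+".npz"); f={k:f[k] for k in f}
    print(n,cyl(f,(.5257,-.107),np.radians(-16.7),.029),crad(f,.5257,-.107))
E
```

```text
s30 (562, array([ 0.5231, -0.1057]), np.float64(-14.73), np.float64(0.0308), array([-0.0648,  0.0592])) (array([ 523.7, -107.7]), array([ 49.9, 129.3]), 73.73)
w30 (3626, array([ 0.5211, -0.106 ]), np.float64(-15.89), np.float64(0.0289), array([-0.0628,  0.0533])) (array([ 522.4, -106.4]), array([ 50.1, 121.9]), 72.96)Traceback (most recent call last):
  File "<stdin>", line 6, in <module>
  File "meas2.py", line 13, in cyl
    L=(q[:,0]-c0[0])*np.cos(th)+(q[:,1]-c0[1])*np.sin(th); l=np.percentile(L,[1,99])
                                                             ~~~~~~~~~~~~~^^^^^^^^^^
    return _quantile_unchecked(
        a, q, axis, out, overwrite_input, method, keepdims, weights)
    return _ureduce(a,
                    func=_quantile_ureduce_func,
    ...<5 lines>...
                    overwrite_input=overwrite_input,
                    method=method)
    r = func(a, **kwargs)
    result = _quantile(arr,
                       quantiles=q,
    ...<2 lines>...
                       out=out,
                       weights=wgt)
    slices_having_nans = np.isnan(arr[-1, ...])
                                  ~~~^^^^^^^^^
IndexError: index -1 is out of bounds for axis 0 with size 0
```

View pics/e30.png

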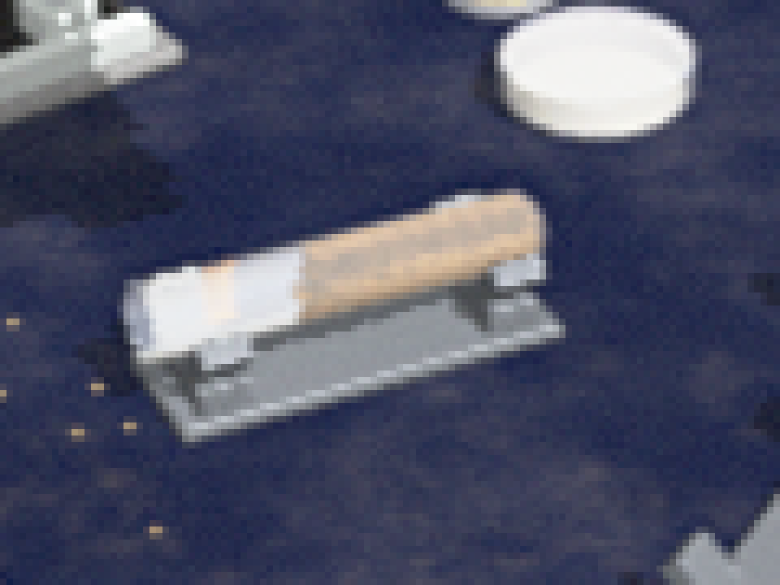

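View pics/w30.png

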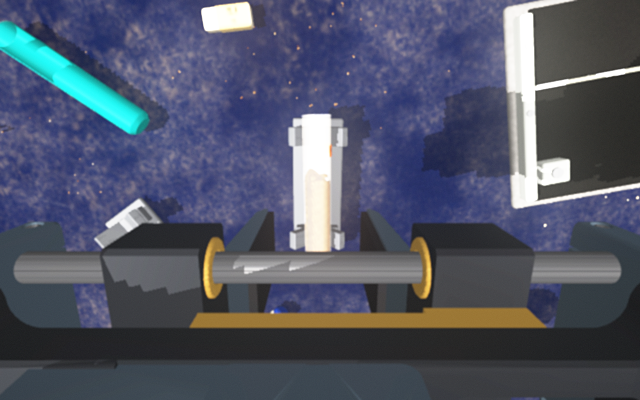

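View pics/t30.png

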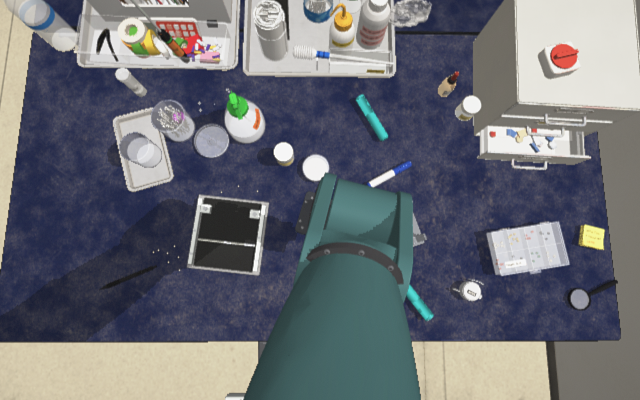

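The vial sits level in both V blocks of cradle B, and the gripper is clear and touching nothing. Handing in.

```bash
python3 -c "
from cell import manip
s=manip.get_state();print(s['time_s'],s['force']);print(manip.sign_off())"
```

```text
49.9 [ 0.11167809 -0.52172552 -0.45240914]
the job is handed in; nothing more can be done
None
```

The vial now lies in cradle B, and I handed the job in at 49.9 s. I laid it on the pad at about pad x -46 mm and let go. Then I rolled it under about 5–20 N in several strokes up to both stops, let go, and moved it to cradle B.

**Final checks:**
- **Cradle B:** the scene and wrist views show the vial level in both V blocks. It is centred within a few mm, with a fitted centre height of about 29–31 mm. The gripper is 13 cm above it with no contact force, and in the final views nothing else looks moved.
- **End stops:** pressed pushes forward at the left end and right of centre were blocked (31 N and 26 N), and the side view showed the vial touching both stop faces.

**What disagreed or went less cleanly:**
- **Skew reading:** the depth fits kept showing 1–2.5° of skew at the stops. The image edges and the blocked pushes said it was square, so I put it down to fit bias.
- **Rolling strokes:** the vial drifted up to about 3.7° off square on the way. I corrected this with offset presses, one 10 mm roll back, and one short unpressed nudge from behind. After the nudge I pressed the vial against the stops again before letting go.
- **Press force:** a few presses peaked at 30–39 N vertically, all through the fingertips.

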